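# Stack moulds in the sanitising cabinet, swing its flap shut by hook pole, dose it

## Robot

A 6-joint arm with a two-finger parallel gripper is mounted at the origin on a cart in front of the work surface, level with it; the furniture and walls round the work are solid. World frame = base frame: x ahead of the robot, y to its left, z up, the work surface at z = 0. Lengths are in m, angles in rad, forces in N, time in s.
With the tool pointing down it reaches from about 0.3 to 0.775 m from the base axis. Payload 14.6 kg.
Tool frame: the origin (TCP) lies on the centre line of the jaws, within the pads' length; the fingertips stand 17 mm ahead of it and the grasp point (between the pads) lies 2 mm behind it (robot.finger_overhang is the distance from the TCP to the fingertips, in m); z points along the fingers, y is the line along which they close (so a half turn about z gives the same grasp; the last joint's range is limited). The gripper opens to 94 mm and grips with 3 to 60 N. Pads are 16 mm wide; open, the fingers measure 119 mm over their backs; the gripper's body (75 mm by 177 mm) begins 78 mm behind the grasp point.
Start: joints at [-1.333, 0.3, 1.521, -0, 1.321, -0.067], TCP at [0.165, -0.525, 0.222] pointing down, gripper open.
Joint ranges: [-3.03, 3.03], [-0.79, 2.21], [0.23, 2.52], [-1.04, 4.18], [0, 3.07], [-2.55, 2.55]. Speed limits (rad/s): [2.22, 2.22, 2.57, 3.14, 3.14, 3.14].

## Interface

Orientations are given as a rotation vector (axis times angle).
In Python, from plant import robot gives the robot as it stands. The module is installed in compiled form; this text tells all that it offers.
- The arm moves only by the shell command python3 -m inch 'ROWS' [FORCE]. ROWS is JSON, a list that holds one entry, the list of rows, each a list of 7 numbers: the turn, a rotation vector about the tool's x, y, z in degrees, then the shift along the tool's x, y, z in cm, then the finger opening in cm, from 0 to 9.4. In form: [[[ax, ay, az, tx, ty, tz, fingers], ...]]. A call has 1 to 12 rows; each row is the pose to reach, as a shift and turn from the pose commanded when the call began, along the tool's axes at that moment; what a row does not reach only later rows make up. A row lasts 1/12 s, in which the tool goes at most 41.7 mm and 7.16 degrees, less where a joint would pass 70% of its speed; a pose out of reach is approached as far as the arm can. A call with a gripper value outside its range is refused whole. The fingers move at their own pace and stop on an object; FORCE is the grip in N (left out, the last holds). Time passes only in rows, so rows that repeat a pose let the fingers close. It gives the time, the measured TCP pose, the force, the opening and the grip force at its end, in the units of the state.
- robot.observe(): the state, without advancing time (a new reading comes with each control period).
- robot.get_image(name): name is "scene" or "top"; returns a dict with "pixels" (420x560x3 uint8, red, green, blue), "depth" (420x560 float32, m along the optical axis (not along the pixel's ray), 0 where there is no reading), "intrinsics" (3x3 intrinsics, pixels), "R" (3x3) and "t" (3): a world point X has camera coordinates R X + t. Camera axes: x right, y down, z forward; pixel columns grow to the right and rows downward; lengths in m; the calibration is good to about 2 mm. A picture is of the moment at which its call begins.
- robot.finish_job(): hands the job in; it is judged then, once.
The state is a dict: "clock": time; "q": joint angles; "qd": joint speeds; "joint_efforts": joint torques, N m; "eef_pos": TCP position; "orientation": TCP orientation; "ft_force": force on the tool from outside, world axes, zero at the start; "torque": the same for the moment, N m; "opening": finger opening in m; "grip_force": force on a finger pad.
Only numpy, scipy, OpenCV 4.12 (cv2) and the standard library are available. Lean on these libraries where they do the work, as an engineer would, in place of code of your own. Each camera call takes 0.05 s, during which the arm holds its last target. There are 200 camera calls.

## Task

Gently nest all the loose steel moulds upright, one in another, in the holder inside the open cabinet, letting each settle without ramming it. Then hook the pole into the ring eye on the flap and swing the flap fully shut with it, keeping the gripper itself off cabinet and flap. With the flap shut, push the spray cap on the canister fully down and let it spring back; finish with the pole back flat in its tray, hook at the same end, and everything else left where it was.

Things in the scene. Friction and masses are not known exactly. Their poses are not given: they have to be found in the camera images.
- mould_0: Tapered open steel mould, 60 g, 52 mm high; may be absent. Outside diameter 39 mm at the foot, 51 mm at 38 mm height, then a straight band of 55 mm from 40 mm height to the rim; mouth 50 mm inside. Origin: centre of the underside; z up its axis. Nested, each stands about 13 mm above the one below (cone walls meet), so only its band sticks out: grip the band, fingertips at most 12 mm below the rim.
- mould_1: Tapered open steel mould, 60 g, 52 mm high; may be absent. Outside diameter 39 mm at the foot, 51 mm at 38 mm height, then a straight band of 55 mm from 40 mm height to the rim; mouth 50 mm inside. Origin: centre of the underside; z up its axis. Nested, each stands about 13 mm above the one below (cone walls meet), so only its band sticks out: grip the band, fingertips at most 12 mm below the rim.
- mould_2: Tapered open steel mould, 60 g, 52 mm high; may be absent. Outside diameter 39 mm at the foot, 51 mm at 38 mm height, then a straight band of 55 mm from 40 mm height to the rim; mouth 50 mm inside. Origin: centre of the underside; z up its axis. Nested, each stands about 13 mm above the one below (cone walls meet), so only its band sticks out: grip the band, fingertips at most 12 mm below the rim.
- mould_3: Tapered open steel mould, 60 g, 52 mm high; may be absent. Outside diameter 39 mm at the foot, 51 mm at 38 mm height, then a straight band of 55 mm from 40 mm height to the rim; mouth 50 mm inside. Origin: centre of the underside; z up its axis. Nested, each stands about 13 mm above the one below (cone walls meet), so only its band sticks out: grip the band, fingertips at most 12 mm below the rim.
- holder (a point): Centre of the stack holder, on the floor of the cabinet's well (10 mm above the worktop): a fixed tapered collar 24 mm high, 48 mm inside diameter at the bottom, 60 mm at the mouth, 66 mm outside. The first mould drops in loosely and stands on the floor. A stack of four is about 100 mm high and fits under the flap.
- cabinet: Fixed open-topped steel cabinet, 200 mm (its x) by 190 mm (its y), rim 116 mm high, walls 5 mm. Origin: centre of its underside on the worktop; x to its back (away from the robot), y to its left, z up; stands a little turned. Carries the flap, hinged along its left (+y) rim.
- flap (a joint): Angle of the cabinet's flap, rad: 0 shut on the rim, 1.57 upright over the left rim, at most 1.95 (leaning back to the left). Friction hinge: stays where it is left; about 2 N at the ring moves it. Flap 200 mm wide, 5 mm thick, 160 g, reaches 192 mm from the hinge. Closing, its free edge comes over to the right (cabinet -y) and down.
- flap_hinge (a point): Middle of the flap's hinge line, which runs along the cabinet's x axis at the top of its left wall, 118 mm above the worktop.
- ring_eye (a point): Centre of the steel ring sticking out from the middle of the flap's free edge, 214 mm from the hinge line (and 3.5 mm above the hinge when shut). Its opening always faces along the cabinet's x axis, whatever the flap's angle: 32 mm clear, 7 mm bar, 46 mm outside. About 0.33 m above the worktop when open, 0.12 m when shut (then just outside the right wall).
- pole: Hook pole lying flat, 120 g, 270 mm long. Origin: under the middle of its wooden handle, which is 150 mm long (x), 18 mm wide (y), 22 mm high (z, up). A 10 mm steel rod runs on to x = 190 mm and there bends square to the side: a 10 mm thick hook finger, 60 mm long, towards the pole's -y. Rod and finger centre lines are at z = 11 mm. Centre of mass near x = 45 mm.
- hook (a point): Point on the centre line of the hook finger, at (190, -32, 11) mm in the pole's frame. It belongs in the middle of the ring eye; in use the pole is level and points to the cabinet's +y, the finger to the cabinet's +x.
- tray: Fixed shallow grey tray in which the pole lies; floor 3 mm, lip 8 mm high. Origin: on the worktop where the pole's origin belongs; x is the way the pole points (to the hook end), z up. It reaches from -125 to +215 mm along its x and from -75 to +39 mm along its y.
- canister: Fixed upright sanitiser canister, 52 mm diameter, standing just in front of the cabinet's front wall. Origin: centre of its underside.
- spray_cap (a joint): How far the sprung white cap on the canister is pushed down, m: 0 up, 0.007 fully down. About 2 N to start and 8 N fully down; springs back when released.
- cap_top (a point): Centre of the top of the spray cap (33 mm diameter), 144 mm above the worktop when up; push straight down here.
- dose_cup: Bystander: small clear cup with white filling, 50 mm wide, 60 mm high. Origin: centre of the underside. Leave alone.
- spice_jar: Bystander: spice jar with a red lid, 47 mm wide, 97 mm high. Origin: centre of the underside. Leave alone.
- brush: Bystander: pastry brush lying flat, 190 mm long. Origin: its middle, underside. Leave alone.
Things that resemble listed ones, but are neither listed nor needed, are in the scene too. Of the things that look like the canister, the largest one is meant.

How it is judged:
By the outcome, as a careful person would: the job done as asked, in the order asked, and still so for the second after the job is handed in, with the robot touching nothing.
Of mould_0, mould_1, mould_2, mould_3 only 2 to 4 are there at a start; the rules pass over those that are not, and their reading is None.
At some moment in a run one of mould_0, mould_1, mould_2, mould_3, pole may be knocked a few centimetres aside while the robot is not near it.
Once in a run the grip may slacken for a moment while it holds something.
It also fails if it takes over 210 s, if anything falls off the work surface, if the arm or the gripper's body presses on something with over 40 N, if the wrist force passes 120 N, or if a joint passes its speed limit or range.

## Working session

There is one attempt and no reset: what is moved stays moved. The work goes in short steps, Python scripts to look and compute and a shell command to move; the robot and the scene stay as the last step left them, time stands still between calls to the robot, and variables do not carry over. Pictures are saved under pics/ and viewed, at most 15 in all, crops included, and the job is handed in when it is done.

```bash
mkdir -p pics
cat > h.py <<'E'
import numpy as np, cv2, sys
from plant import robot
from scipy.spatial.transform import Rotation as Ro
def shot(cam):
    d=robot.get_image(cam); np.savez('last_%s.npz'%cam,**d); return d
def save(d,fn,crop=None,s=1):
    im=d['pixels'][:,:,::-1]
    if crop: im=im[crop[1]:crop[3],crop[0]:crop[2]]
    cv2.imwrite('pics/'+fn,cv2.resize(im,None,fx=s,fy=s,interpolation=cv2.INTER_CUBIC))
def P(d,u,v,z=None):
    K=d['intrinsics'];r=np.linalg.inv(K)@[u,v,1.]
    if z is None:
        w=d['depth'][int(v)-1:int(v)+2,int(u)-1:int(u)+2]; return d['R'].T@(r*np.median(w[w>0])-d['t'])
    o=-d['R'].T@d['t']; a=d['R'].T@r; return o+a*(z-o[2])/a[2]
def cloud(d):
    K=d['intrinsics'];v,u=np.mgrid[0:420,0:560]
    r=np.stack([(u-K[0,2])/K[0,0],(v-K[1,2])/K[1,1],np.ones(u.shape)],-1)*d['depth'][...,None]
    return (r-d['t'])@d['R']
E
python3 - <<'E'
from h import *
for c in('top','scene'):
    d=shot(c); save(d,c+'0.png',s=1.42); print(c,-d['R'].T@d['t'],d['R'].tolist())
s=robot.observe(); print({k:np.round(v,3) for k,v in s.items()})
E
```

```text
top [ 0.44535536 -0.02386306  1.24295216] [[0.016978922616923995, -0.9995414392316951, 0.02507244394549152], [-0.9969638626696129, -0.018830341818569116, -0.07555444896153317], [0.07599192534508903, -0.023713487420182346, -0.9968264130713628]]
scene [0.09235063 0.71307836 0.85290569] [[-0.8675701555861826, -0.4973147952036581, -0.00014002753500698262], [-0.31962470905784907, 0.55780386336486, -0.7659601134360209], [0.3810014048476098, -0.664479378526362, -0.6428880812531583]]
{'clock': np.float64(0.1), 'q': array([-1.333,  0.3  ,  1.522, -0.   ,  1.321, -0.067]), 'qd': array([-0.001, -0.003, -0.   ,  0.002, -0.001, -0.001]), 'joint_efforts': array([ 4.0000e-03, -5.3263e+01, -3.5328e+01,  7.1000e-02,  2.3000e-02,
       -0.0000e+00]), 'eef_pos': array([ 0.165, -0.524,  0.222]), 'orientation': array([-3.104, -0.477,  0.   ]), 'ft_force': array([0.164, 0.391, 1.001]), 'torque': array([-0.003, -0.003,  0.017]), 'grip_force': np.float64(0.0), 'opening': np.float64(0.094)}
```

View pics/top0.png

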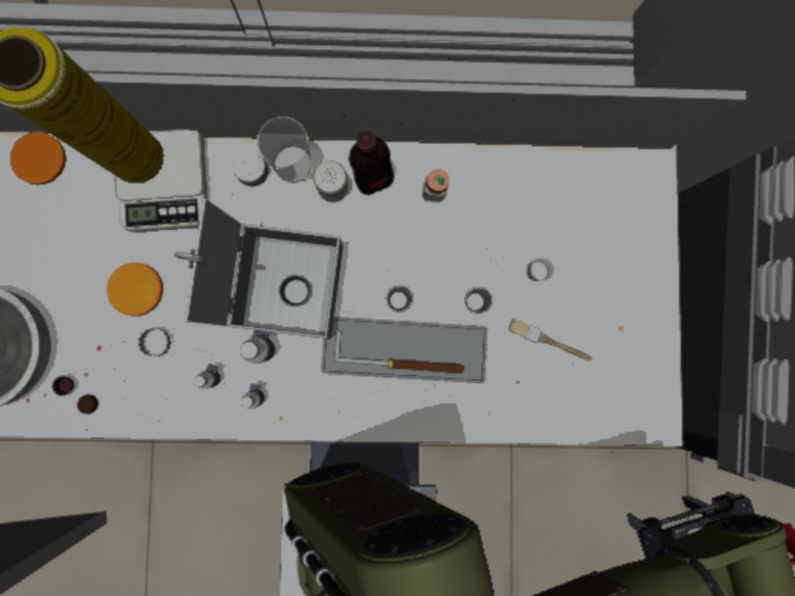

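View pics/scene0.png

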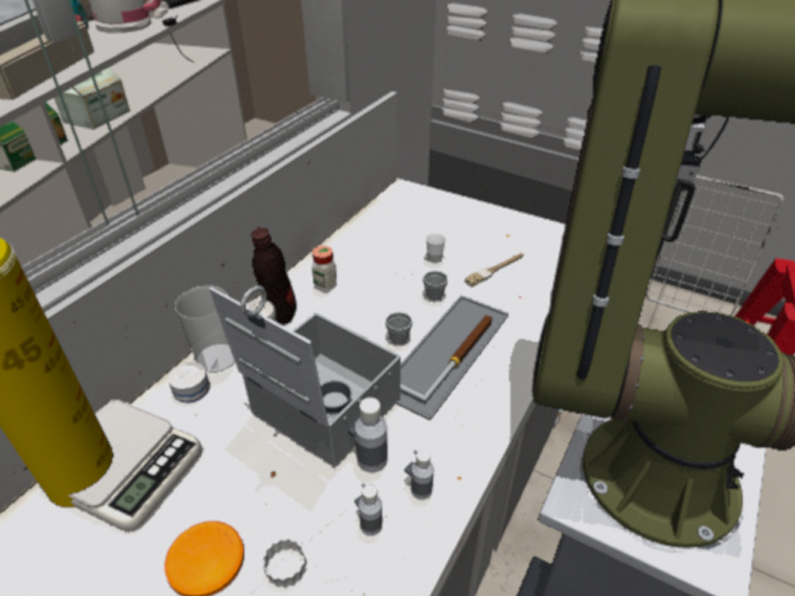

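The top view shows the cabinet at about (290,280), with its flap leaning left and the ring eye at (188,257). The mould candidates are (399,299) and (478,300). The clear cup at (540,270) looks like the dose cup. There are three canisters, at (257,348), (207,378) and (253,398), and the largest is at (257,348), next to the cabinet front. The pole is in the tray with its hook at (337,345). The shallow things at (250,170) and (156,341) look like a tin and a cutter ring, so I'll enlarge to confirm.

Run:
```python
from h import *
d=dict(np.load('last_top.npz')); s=dict(np.load('last_scene.npz'))
a=d['pixels'][140:290,125:400,::-1]; b=s['pixels'][160:370,110:360,::-1]
cv2.imwrite('pics/c1.png',cv2.resize(a,None,fx=2.9,fy=2.9,interpolation=2))
cv2.imwrite('pics/c2.png',cv2.resize(b,None,fx=2.8,fy=2.8,interpolation=2))
C=cloud(d)
f=1.42
for n,(u,v) in dict(tin=(250,170),m0=(399,299),m1=(478,300),cup=(540,270),ring=(156,341),shaker=(330,180)).items():
    u,v=u/f,v/f; w=C[int(v)-18:int(v)+19,int(u)-18:int(u)+19].reshape(-1,3); q=w[(w[:,2]>.03)&(w[:,2]<.11)]
    print(n,len(q),np.round(q.min(0),3) if len(q) else'',np.round(q.max(0),3) if len(q) else'')
```

```text
tin 534 [0.775 0.179 0.03 ] [0.853 0.277 0.11 ]
m0 114 [ 0.509 -0.1    0.031] [ 0.562 -0.047  0.06 ]
m1 125 [ 0.509 -0.263  0.03 ] [ 0.562 -0.21   0.058]
cup 158 [ 0.578 -0.39   0.03 ] [ 0.626 -0.342  0.068]
ring 34 [0.408 0.401 0.03 ] [0.469 0.459 0.037]
shaker 574 [0.743 0.02  0.03 ] [0.832 0.13  0.11 ]
```

View pics/c1.png

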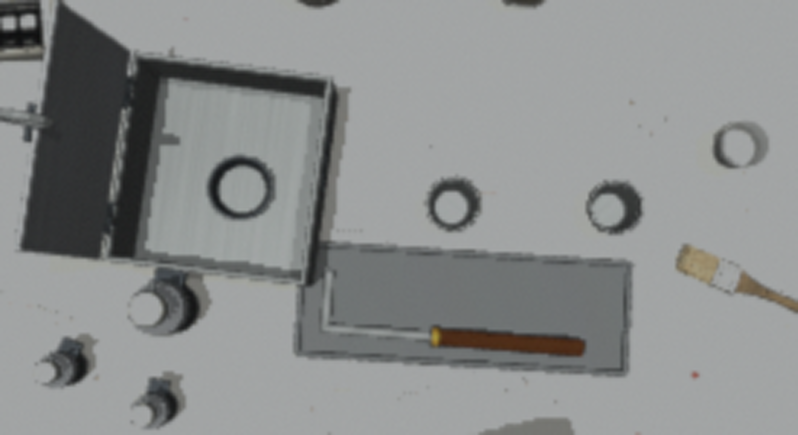

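View pics/c2.png

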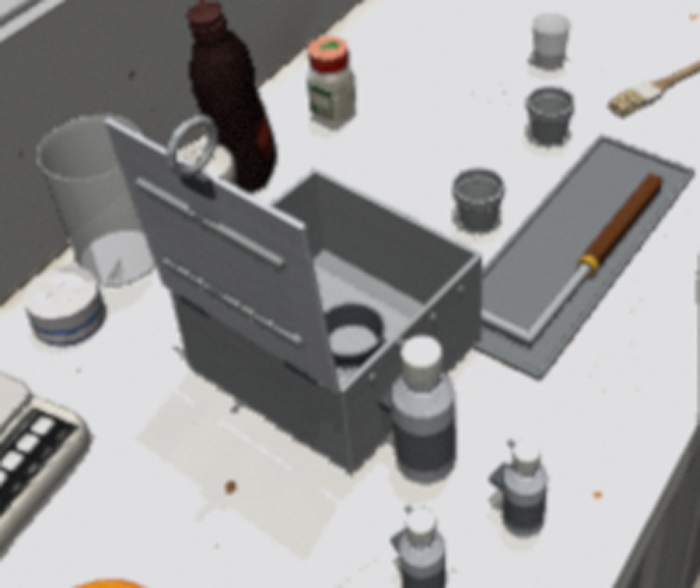

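Two upright moulds are confirmed: c1 (453,205) and (613,207), both with band-up rims 53 mm across. The tin, cutter ring and cup don't fit the description. The largest canister is the one touching the cabinet front, at c1 (155,307). Now I'll measure everything precisely.

```bash
cat > meas.py <<'E'
from h import *
def rect(q): 
    c,wh,a=cv2.minAreaRect((q[:,:2]*1000).astype(np.float32)); return np.round(c,1),np.round(wh,1),round(a,2)
def circ(q):
    x,y=q[:,0],q[:,1]; A=np.c_[2*x,2*y,np.ones(len(x))]; s=np.linalg.lstsq(A,x*x+y*y,rcond=None)[0]
    return np.round(s[:2],4),round(float(np.sqrt(s[2]+s[0]**2+s[1]**2)),4),len(x)
E
python3 - <<'E'
from meas import *
d=dict(np.load('last_top.npz')); s=dict(np.load('last_scene.npz'))
C=cloud(d); S=cloud(s)
def box(C,x0,x1,y0,y1,z0,z1):
    m=(C[...,0]>x0)&(C[...,0]<x1)&(C[...,1]>y0)&(C[...,1]<y1)&(C[...,2]>z0)&(C[...,2]<z1); return m
for n,K in(('top',C),('sc',S)):
    print(n)
    for x,y in((.5355,-.0735),(.5355,-.2365)):
        q=K[box(K,x-.04,x+.04,y-.04,y+.04,.045,.06)]; print(' mould',circ(q),np.round((q.min(0)+q.max(0))/2,4),np.round(np.median(q[:,2]),4))
    q=K[box(K,.40,.75,-.02,.32,.108,.1225)]; print(' rim',rect(q),len(q),q[:,2].mean())
    q=K[box(K,.47,.65,.06,.22,.028,.042)]; print(' holder',circ(q),np.median(q[:,2]))
    q=K[box(K,.38,.47,.15,.3,.137,.152)]; print(' cap',circ(q),np.median(q,0))
    q=K[box(K,.50,.72,.2,.4,.15,.3)]; 
    c=q.mean(0); n_=np.linalg.svd(q-c,full_matrices=False)[2][2]; print(' flap',c,n_,len(q), 'ang',np.arctan2(n_[1],n_[2]))
    q=K[box(K,.45,.75,.15,.45,.3,.37)]; print(' ringreg',np.round([q.min(0),q.max(0)],3),len(q))
hsv=cv2.cvtColor(d['pixels'],cv2.COLOR_RGB2HSV)
m=(hsv[...,1]>100)&box(C,.36,.5,-.25,.0,.012,.045); q=C[m]; print('handle',rect(q),len(q),np.median(q[:,2]),q[:,1].min(),q[:,1].max())
m=box(C,.36,.5,-.05,.1,.008,.03); q=C[m]; print('rod',len(q),np.round([q.min(0),q.max(0)],3), rect(q))
m=box(C,.34,.56,-.28,.1,.0015,.0115)&(d['pixels'].max(-1)<150)&(hsv[...,1]<60); q=C[m]; print('tray',rect(q),len(q))
E
```

```text
top
 mould (array([ 0.5358, -0.0726]), 0.0259, 55) [ 0.5354 -0.0735  0.0522] 0.0533
 mould (array([ 0.5362, -0.2357]), 0.026, 65) [ 0.5357 -0.2363  0.0515] 0.0532
 rim (array([533.8, 156.2]), array([193.2, 254.9]), 83.71) 618 0.11649595373694718
 holder (array([0.5629, 0.1021]), 0.0591, 120) 0.03491642477463514
 cap (array([0.4301, 0.2086]), 0.0126, 133) [0.42801057 0.20789589 0.14546627]
 flap [0.58495158 0.25450707 0.23029068] [-0.10651559 -0.99129129  0.07743384] 1518 ang -1.4928405099058446
 ringreg [[0.474 0.243 0.3  ]
 [0.672 0.285 0.358]] 430
sc
 mould (array([ 0.5346, -0.0718]), 0.0262, 86) [ 0.534  -0.0731  0.05  ] 0.0503
 mould (array([ 0.5349, -0.2353]), 0.0258, 76) [ 0.5346 -0.2348  0.05  ] 0.0493
 rim (array([534.6, 159. ]), array([200.3, 253.8]), 83.91) 612 0.11414707917170691
 holder (array([0.5692, 0.1032]), 0.0541, 166) 0.03283047347081086
 cap (array([0.4281, 0.2105]), 0.0126, 155) [0.42592776 0.21152325 0.14325982]
 flap [0.58031696 0.26055314 0.23055226] [ 0.11305297  0.99085775 -0.07362022] 2178 ang 1.6449595452595873
 ringreg [[0.474 0.246 0.3  ]
 [0.671 0.289 0.355]] 496
handle (array([ 398.4, -131. ]), array([151.1,  15.4]), 86.48) 270 0.026997776516070205 -0.20652520142452319 -0.056046813992298244
rod 624 [[ 0.364 -0.05   0.008]
 [ 0.5    0.1    0.029]] (array([432.5,  24.5]), array([136.4, 149.1]), 0.96)
tray (array([454.4, -85.9]), array([370.9, 209.6]), 88.75) 3881
```

Run:
```python
from meas import *
d=dict(np.load('last_top.npz')); s=dict(np.load('last_scene.npz'))
th=np.radians(-6.15); R=np.array([[np.cos(th),-np.sin(th)],[np.sin(th),np.cos(th)]])
for K,n in((cloud(d),'top'),(cloud(s),'sc')):
    F=K.copy(); F[...,:2]=K[...,:2]@R   # cabinet-aligned coords about base
    q=K[(np.abs(K[...,2]-.116)<.006)]; f=q[:,:2]@R
    k=(f[:,0]>.35)&(f[:,0]<.66)&(f[:,1]>.02)&(f[:,1]<.32); f=f[k]
    print(n,'x hist'); h,e=np.histogram(f[:,0],np.arange(.36,.66,.005)); print([(round(a,3),int(b)) for a,b in zip(e,h) if b>3])
    h,e=np.histogram(f[:,1],np.arange(.02,.32,.005)); print('y',[(round(a,3),int(b)) for a,b in zip(e,h) if b>3])
    # ring: points above flap edge
    q=F[(F[...,2]>.2)&(F[...,0]>.40)&(F[...,0]<.66)&(F[...,1]>.25)&(F[...,1]<.36)]
    h,e=np.histogram(q[:,2],np.arange(.28,.37,.004)); 
    for a in e[:-1]:
        w=q[(q[:,2]>=a)&(q[:,2]<a+.004)]
        if len(w): print(round(a,3),len(w),np.round([w[:,0].min(),w[:,0].max(),w[:,1].min(),w[:,1].max()],3))
    for a in np.arange(.12,.2,.02):
        q=F[(F[...,2]>a)&(F[...,2]<a+.02)&(F[...,0]>.5)&(F[...,0]<.6)&(F[...,1]>.2)&(F[...,1]<.36)]
        if len(q): print('flap z',round(a+.01,3),np.round(q[:,1].min(),4),np.round(np.median(q[:,1]),4))
print('holder px',P(d,208.1,204.8,.034)[:2], 'in c2', P(s,110+352/2.8,160+322/2.8,.034)[:2])
print('cap c1',P(d,125+148/2.9,140+307/2.9,.144)[:2])
g=lambda u,v,z:np.round(P(d,125+u/2.9,140+v/2.9,z),4)
print('pole: end',g(584,347,.014),'gold',g(435,336,.014),'bend',g(327,328,.014),'tip',g(332,272,.014))
print('tray corners',[g(*a,.008)[:2].tolist() for a in((330,243),(631,262),(626,374),(297,353))])
```

```text
top x hist
[(np.float64(0.44), 84), (np.float64(0.445), 47), (np.float64(0.45), 7), (np.float64(0.455), 9), (np.float64(0.46), 9), (np.float64(0.465), 5), (np.float64(0.47), 7), (np.float64(0.475), 8), (np.float64(0.48), 6), (np.float64(0.485), 7), (np.float64(0.49), 8), (np.float64(0.495), 8), (np.float64(0.5), 8), (np.float64(0.505), 8), (np.float64(0.51), 9), (np.float64(0.515), 10), (np.float64(0.52), 6), (np.float64(0.525), 8), (np.float64(0.53), 8), (np.float64(0.535), 7), (np.float64(0.54), 9), (np.float64(0.545), 8), (np.float64(0.55), 8), (np.float64(0.555), 7), (np.float64(0.56), 7), (np.float64(0.565), 9), (np.float64(0.57), 10), (np.float64(0.575), 7), (np.float64(0.58), 8), (np.float64(0.585), 6), (np.float64(0.59), 8), (np.float64(0.595), 5), (np.float64(0.6), 7), (np.float64(0.605), 6), (np.float64(0.61), 6), (np.float64(0.615), 9), (np.float64(0.62), 6), (np.float64(0.625), 10), (np.float64(0.63), 8), (np.float64(0.635), 115), (np.float64(0.64), 31)]
y [(np.float64(0.115), 117), (np.float64(0.12), 31), (np.float64(0.125), 7), (np.float64(0.13), 7), (np.float64(0.135),
[... 3972 characters left out ...]
[0.537 0.542 0.308 0.348]
0.328 14 [0.537 0.543 0.305 0.348]
0.332 11 [0.538 0.543 0.305 0.348]
0.336 10 [0.537 0.545 0.305 0.347]
0.34 16 [0.537 0.543 0.308 0.348]
0.344 15 [0.537 0.544 0.31  0.343]
0.348 29 [0.536 0.543 0.313 0.34 ]
0.352 15 [0.537 0.542 0.317 0.332]
flap z 0.13 0.3105 0.3123
flap z 0.15 0.3122 0.3135
flap z 0.17 0.3142 0.3192
flap z 0.19 0.315 0.3168
flap z 0.21 0.3167 0.3184
holder px [0.54811222 0.13997555] in c2 [0.5502978  0.13390536]
cap c1 [0.42827934 0.20631308]
pole: end [ 0.3928 -0.2125  0.014 ] gold [ 0.4016 -0.0595  0.014 ] bend [0.4079 0.051  0.014 ] tip [0.4651 0.0472 0.014 ]
tray corners [[0.495, 0.0503], [0.481, -0.2617], [0.3656, -0.257], [0.3818, 0.0814]]
```

```bash
cat >> h.py <<'E'
def go(x,y,z,phi):
    """turn(deg)+shift(cm) for tool-down at x,y,z with closing axis at phi deg"""
    s=robot.observe(); A=Ro.from_rotvec(s['orientation']); best=None
    for p in(phi,phi+180):
        c,k=np.cos(np.radians(p)),np.sin(np.radians(p)); Y=np.array([c,k,0]);Z=np.array([0,0,-1.]);X=np.cross(Y,Z)
        r=(A.inv()*Ro.from_matrix(np.c_[X,Y,Z])).as_rotvec(degrees=True)
        if best is None or np.linalg.norm(r)<np.linalg.norm(best): best=r
    print('go',[x,y,z],'->',np.round(best,2),np.round(A.inv().apply(np.array([x,y,z])-s['eef_pos'])*100,2))
def st():
    s=robot.observe(); print({k:np.round(s[k],4).tolist() for k in('clock','eef_pos','orientation','ft_force','opening','grip_force')})
E
python3 - <<'E'
from meas import *
d=dict(np.load('last_top.npz')); s=dict(np.load('last_scene.npz'))
hsv=cv2.cvtColor(d['pixels'],cv2.COLOR_RGB2HSV)
for K in(cloud(d),cloud(s)):
    r=np.hypot(K[...,0]-.549,K[...,1]-.137); q=K[(r<.045)&(K[...,2]>.026)&(K[...,2]<.04)]; print('holder',circ(q),np.round((q.min(0)+q.max(0))/2,4),np.round(q.max(0)-q.min(0),3))
A=Ro.from_rotvec(robot.observe()['orientation']).as_matrix(); print('tool axes',np.round(A,3).tolist())
# tray: grey level mask
g=d['pixels'].astype(int); C=cloud(d)
m=(g.max(-1)<165)&(hsv[...,1]<50)&(C[...,0]>.33)&(C[...,0]<.51)&(C[...,1]>-.29)&(C[...,1]<.03)&(C[...,2]<.02)
m=m.astype(np.uint8); n,l,stt,_=cv2.connectedComponentsWithStats(m); i=1+stt[1:,4].argmax(); ys,xs=np.where(l==i)
q=np.array([P(d,u,v,.006) for u,v in zip(xs,ys)]); print(rect(q),len(q))
a=np.radians(86.9); ex=np.array([np.cos(a),np.sin(a)]); ey=np.array([-ex[1],ex[0]])
f=np.c_[q[:,:2]@ex,q[:,:2]@ey]; print('tray x',np.percentile(f[:,0],[.5,99.5]),'y',np.percentile(f[:,1],[.5,2,98,99.5]))
print('handle in tray axes',np.array([.3985,-.131])@ex,np.array([.3985,-.131])@ey)
go(.535,-.0725,.14,-6)
E
```

```text
holder (array([0.5499, 0.1428]), 0.0299, 110) [0.549 0.143 0.033] [0.062 0.064 0.014]
holder (array([0.5488, 0.1435]), 0.0306, 117) [0.5482 0.142  0.0323] [0.064 0.063 0.013]
tool axes [[0.954, 0.3, -0.0], [0.3, -0.954, 0.001], [0.0, -0.001, -1.0]]
(array([ 420.1, -128.8]), array([179.3, 317.8]), 0.16) 5147
tray x [-0.26398712  0.05217383] y [-0.51821688 -0.51165855 -0.34066752 -0.33477852]
handle in tray axes -0.10925789683830078 -0.40500118762600096
go [0.535, -0.0725, 0.14] -> [-5.000e-02 -4.000e-02 -6.654e+01] [ 48.86 -32.     8.23]
```

```bash
python3 -m inch '[[[0,0,-66.5,48.9,-32,4,7.5],[0,0,-66.5,48.9,-32,4,7.5],[0,0,-66.5,48.9,-32,4,7.5],[0,0,-66.5,48.9,-32,4,7.5],[0,0,-66.5,48.9,-32,4,7.5],[0,0,-66.5,48.9,-32,4,7.5],[0,0,-66.5,48.9,-32,4,7.5],[0,0,-66.5,48.9,-32,4,7.5],[0,0,-66.5,48.9,-32,4,7.5],[0,0,-66.5,48.9,-32,4,7.5],[0,0,-66.5,48.9,-32,4,7.5],[0,0,-66.5,48.9,-32,4,7.5]]]' 15; python3 -c "
from h import *
go(.535,-.0725,.11,-6)"
```

```text
clock: 1.1
eef_pos: [0.4821, -0.1368, 0.1881]
orientation: [-2.335, -2.102, 0.0]
ft_force: [1.2, -1.2, 0.6]
opening: 0.0746
grip_force: 0.0
go [0.535, -0.0725, 0.11] -> [-0.01  0.   -0.01] [6.95 4.59 7.81]
```

```bash
python3 -m inch '[[[0,0,0,6.95,4.6,7.8,7.5],[0,0,0,6.95,4.6,7.8,7.5],[0,0,0,6.95,4.6,7.8,7.5],[0,0,0,6.95,4.6,7.8,7.5],[0,0,0,6.95,4.6,7.8,7.5]]]' 15; python3 -c "
from meas import *
d=shot('top'); K=cloud(d)
for c,K in(('top',K),('sc',cloud(shot('scene')))):
  for x,y in((.535,-.0725),(.535,-.236)):
    q=K[(abs(K[...,0]-x)<.04)&(abs(K[...,1]-y)<.04)&(abs(K[...,2]-.0525)<.006)]
    if len(q)>10: print(c,circ(q),np.round((q.min(0)+q.max(0))/2,4))
st()
go(.535,-.0725,.059,-6)"
```

```text
clock: 1.52
eef_pos: [0.5339, -0.0738, 0.1091]
orientation: [-2.332, -2.102, 0.003]
ft_force: [0.3, -0.4, 0.7]
opening: 0.075
grip_force: 0.0
top (array([ 0.5362, -0.2357]), 0.026, 61) [ 0.5357 -0.2365  0.0525]
sc (array([ 0.535 , -0.0719]), 0.0262, 77) [ 0.5355 -0.0726  0.0507]
sc (array([ 0.5353, -0.2353]), 0.0264, 26) [ 0.5197 -0.2358  0.0505]
{'clock': 1.6167, 'eef_pos': [0.5343, -0.0752, 0.1111], 'orientation': [2.3351, 2.1006, 0.0005], 'ft_force': [0.4333, 0.0009, 0.9732], 'opening': 0.0751, 'grip_force': 0.0}
go [0.535, -0.0725, 0.059] -> [ 0.04  0.01 -0.05] [0.27 0.04 5.21]
```

```bash
python3 -m inch '[[[0,0,0,0.2,0,2.6,7.5],[0,0,0,0.2,0,5.1,7.5],[0,0,0,0.2,0,5.1,7.5],[0,0,0,0.2,0,5.1,7.5]]]' 15; python3 -c "
from h import *
st();go(.535,-.0725,.059,-6)"
```

```text
clock: 1.95
eef_pos: [0.5343, -0.0734, 0.0601]
orientation: [-2.336, -2.1, 0.0]
ft_force: [0.4, 0.2, 0.6]
opening: 0.0751
grip_force: 0.0
{'clock': 1.95, 'eef_pos': [0.5343, -0.0734, 0.0601], 'orientation': [-2.3364, -2.0999, 0.0004], 'ft_force': [0.368, 0.1509, 0.591], 'opening': 0.0751, 'grip_force': 0.0}
go [0.535, -0.0725, 0.059] -> [-0.02  0.   -0.1 ] [0.1  0.06 0.11]
```

```bash
python3 -m inch '[[[0,0,0,0,0,0,4],[0,0,0,0,0,0,4],[0,0,0,0,0,0,4],[0,0,0,0,0,0,4],[0,0,0,0,0,0,4],[0,0,0,0,0,-4,4],[0,0,0,0,0,-8,4],[0,0,0,0,0,-12,4],[0,0,0,0,0,-13,4],[0,0,0,0,0,-13,4]]]' 25; python3 -c "
from h import *
st();go(.549,.143,.19,-6);go(.549,.143,.10,-6)"
```

```text
clock: 2.78
eef_pos: [0.5357, -0.0728, 0.193]
orientation: [2.331, 2.098, 0.006]
ft_force: [-0.2, 0.0, -0.4]
opening: 0.0556
grip_force: 25.0
{'clock': 2.7833, 'eef_pos': [0.5357, -0.0728, 0.193], 'orientation': [2.3314, 2.0981, 0.0059], 'ft_force': [-0.1874, 0.0271, -0.4325], 'opening': 0.0556, 'grip_force': 25.0008}
go [0.549, 0.143, 0.19] -> [ 0.36  0.03 -0.03] [21.6  -0.94  0.28]
go [0.549, 0.143, 0.1] -> [ 0.36  0.03 -0.03] [21.6  -1.    9.28]
```

```bash
python3 -m inch '[[[0,0,0,4,0,0,4],[0,0,0,8,-0.5,0,4],[0,0,0,12,-0.9,0,4],[0,0,0,16,-0.9,0,4],[0,0,0,20,-0.9,0,4],[0,0,0,21.6,-0.9,0,4],[0,0,0,21.6,-0.9,0,4],[0,0,0,21.6,-0.9,0,4]]]' 25; python3 -c "
from meas import *
d=shot('scene'); save(d,'p1.png',(120,150,400,400),2.8); K=cloud(d)
st();go(.549,.143,.08,-6)"
```

```text
clock: 3.45
eef_pos: [0.5476, 0.1435, 0.1875]
orientation: [-2.333, -2.103, 0.004]
ft_force: [0.0, 0.5, -1.2]
opening: 0.0558
grip_force: 25.0
{'clock': 3.5, 'eef_pos': [0.5478, 0.1426, 0.1879], 'orientation': [-2.3344, -2.1011, 0.003], 'ft_force': [-0.0378, -0.2611, -0.4528], 'opening': 0.0559, 'grip_force': 25.0009}
go [0.549, 0.143, 0.08] -> [-0.11  0.05 -0.02] [ 0.06  0.14 10.79]
```

View pics/p1.png

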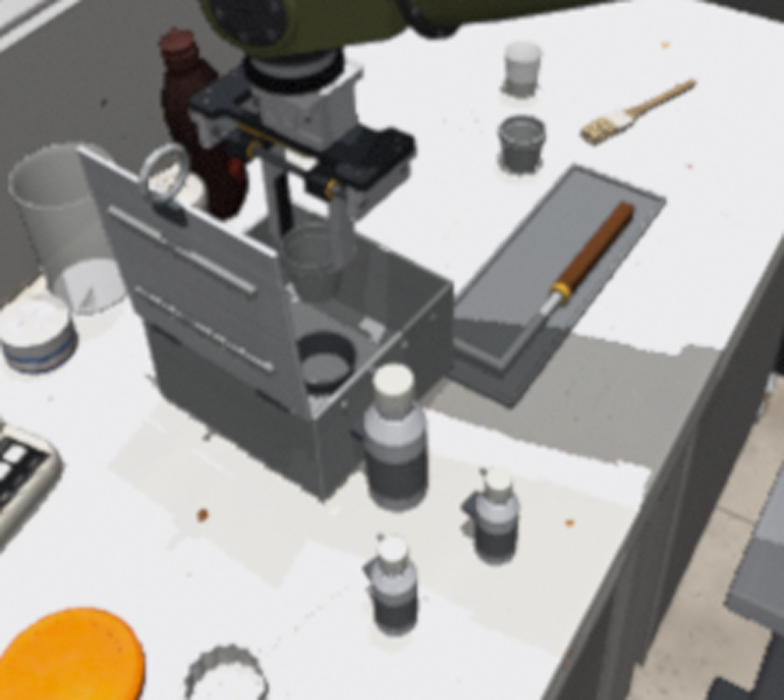

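The mould is held upright above the holder (p1: mould at (315,260), holder at (322,362)). Lowering it slowly.

```bash
python3 -m inch '[[[0,0,0,0,0.1,3.5,4],[0,0,0,0,0.1,7,4],[0,0,0,0,0.1,9.5,4],[0,0,0,0,0.1,10.6,4],[0,0,0,0,0.1,11.1,4],[0,0,0,0,0.1,11.3,4],[0,0,0,0,0.1,11.4,4],[0,0,0,0,0.1,11.4,4]]]' 25; python3 -c "
from h import *
st()"
```

```text
clock: 4.17
eef_pos: [0.5499, 0.143, 0.0766]
orientation: [2.335, 2.1, 0.003]
ft_force: [-1.3, 0.7, -0.2]
opening: 0.0554
grip_force: 25.0
{'clock': 4.1667, 'eef_pos': [0.5499, 0.143, 0.0766], 'orientation': [2.3348, 2.1004, 0.0027], 'ft_force': [-1.253, 0.6641, -0.1909], 'opening': 0.0554, 'grip_force': 25.0008}
```

```bash
python3 -m inch '[[[0,0,0,0,0,0.1,4],[0,0,0,0,0,0.2,4],[0,0,0,0,0,0.3,4],[0,0,0,0,0,0.4,4],[0,0,0,0,0,0.5,4],[0,0,0,0,0,0.5,4],[0,0,0,0,0,0.5,4]]]' 25; python3 -m inch '[[[0,0,0,0,0,0.05,4],[0,0,0,0,0,0.1,4],[0,0,0,0,0,0.1,4]]]'
```

```text
clock: 4.75
eef_pos: [0.5494, 0.1432, 0.0708]
orientation: [2.335, 2.101, 0.001]
ft_force: [-2.4, -0.2, 4.9]
opening: 0.0553
grip_force: 25.0
clock: 5.0
eef_pos: [0.5494, 0.1432, 0.0706]
orientation: [2.335, 2.101, 0.001]
ft_force: [-6.3, -1.4, 16.1]
opening: 0.0559
grip_force: 25.0
```

```bash
python3 -m inch '[[[0,0,0,0,0,-0.1,4],[0,0,0,0,0,-0.13,4],[0,0,0,0,0,-0.13,6.2],[0,0,0,0,0,-0.13,7.2],[0,0,0,0,0,-0.13,7.2],[0,0,0,0,0,-0.13,7.2],[0,0,0,0,0,-2,7.2],[0,0,0,0,0,-6,7.2],[0,0,0,0,0,-10,7.2],[0,0,0,0,0,-12,7.2],[0,0,0,0,0,-12,7.2]]]'; python3 -c "
from h import *
st();go(.5352,-.236,.15,-6)"
```

```text
clock: 5.92
eef_pos: [0.5509, 0.1434, 0.1944]
orientation: [2.332, 2.099, 0.01]
ft_force: [0.9, 0.1, -0.5]
opening: 0.0717
grip_force: 0.0
{'clock': 5.9167, 'eef_pos': [0.5509, 0.1434, 0.1944], 'orientation': [2.3323, 2.0988, 0.0104], 'ft_force': [0.8977, 0.1125, -0.4813], 'opening': 0.0717, 'grip_force': 0.0}
go [0.5352, -0.236, 0.15] -> [ 0.43 -0.13 -0.03] [-37.91   2.39   4.37]
```

```bash
python3 -m inch '[[[0,0,0,-37.9,2.4,0,7.5],[0,0,0,-37.9,2.4,0,7.5],[0,0,0,-37.9,2.4,0,7.5],[0,0,0,-37.9,2.4,0,7.5],[0,0,0,-37.9,2.4,0,7.5],[0,0,0,-37.9,2.4,0,7.5],[0,0,0,-37.9,2.4,2,7.5],[0,0,0,-37.9,2.4,5,7.5],[0,0,0,-37.9,2.4,7.5,7.5],[0,0,0,-37.9,2.4,8.4,7.5],[0,0,0,-37.9,2.4,8.4,7.5],[0,0,0,-37.9,2.4,8.4,7.5]]]'; python3 -c "
from meas import *
for c in('top','scene'):
  d=shot(c); K=cloud(d)
  for x,y,z in((.535,-.236,.052),(.549,.143,.062)):
    q=K[(np.hypot(K[...,0]-x,K[...,1]-y)<.045)&(abs(K[...,2]-z)<.006)]
    if len(q)>10: print(c,circ(q),np.round((q.min(0)+q.max(0))/2,4))
save(d,'p2.png',(120,100,400,350),2.8)
st(); go(.5352,-.236,.059,-6)"
```

```text
clock: 6.92
eef_pos: [0.5321, -0.2366, 0.1031]
orientation: [-2.334, -2.097, 0.002]
ft_force: [0.1, 1.1, 0.5]
opening: 0.0747
grip_force: 0.0
top (array([0.5478, 0.1432]), 0.026, 66) [0.5478 0.1438 0.0621]
scene (array([ 0.5349, -0.2356]), 0.0263, 67) [ 0.5351 -0.2359  0.0504]
scene (array([0.5466, 0.1441]), 0.0257, 95) [0.5468 0.1436 0.0606]
{'clock': 7.0167, 'eef_pos': [0.5337, -0.2358, 0.106], 'orientation': [2.3344, 2.1014, 0.0006], 'ft_force': [0.464, 1.2098, 0.3336], 'opening': 0.0752, 'grip_force': 0.0}
go [0.5352, -0.236, 0.059] -> [ 0.05  0.01 -0.01] [-0.01  0.14  4.7 ]
```

View pics/p2.png

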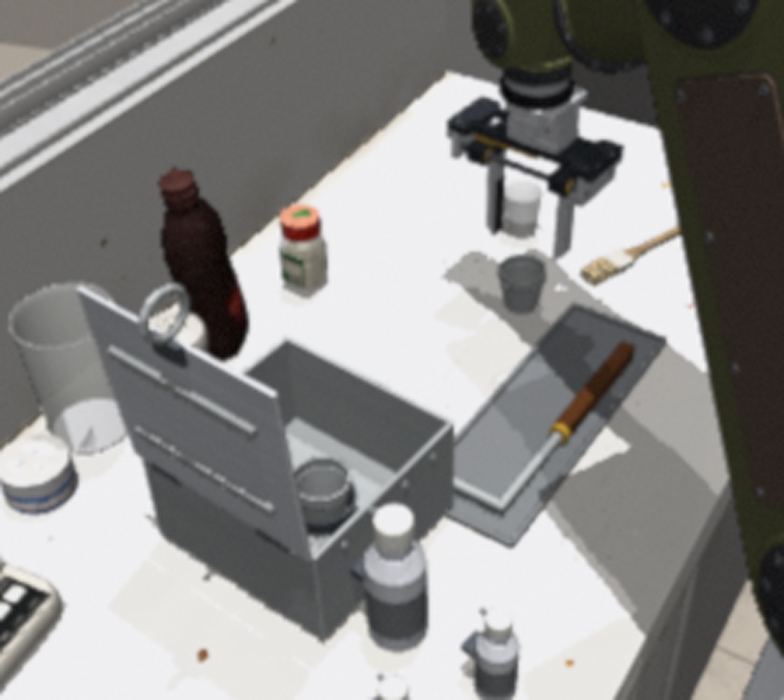

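The first mould stands upright in the holder, at (325,492). Gripping the second, which the gripper is above at (522,280).

```bash
python3 -m inch '[[[0,0,0,0,0.1,2.5,7.5],[0,0,0,0,0.1,4.6,7.5],[0,0,0,0,0.1,4.6,7.5],[0,0,0,0,0.1,4.6,7.5],[0,0,0,0,0.1,4.6,7.5]]]'; python3 -m inch '[[[0,0,0,0,0,0,4],[0,0,0,0,0,0,4],[0,0,0,0,0,0,4],[0,0,0,0,0,0,4],[0,0,0,0,0,0,4],[0,0,0,0,0,-4,4],[0,0,0,0,0,-8,4],[0,0,0,0,0,-12,4],[0,0,0,0,0,-13.5,4],[0,0,0,0,0,-13.5,4],[0,0,0,0,0,-13.5,4]]]' 25; python3 -c "
from h import *
st();go(.5476,.1436,.19,-6)"
```

```text
clock: 7.43
eef_pos: [0.5352, -0.2362, 0.0613]
orientation: [2.333, 2.101, 0.001]
ft_force: [0.1, -0.9, 0.7]
opening: 0.0747
grip_force: 0.0
clock: 8.35
eef_pos: [0.5342, -0.2365, 0.1944]
orientation: [2.335, 2.101, 0.0]
ft_force: [0.1, 0.5, -2.1]
opening: 0.0547
grip_force: 24.9
{'clock': 8.35, 'eef_pos': [0.5342, -0.2365, 0.1944], 'orientation': [2.3349, 2.1009, 0.0004], 'ft_force': [0.1021, 0.4602, -2.0732], 'opening': 0.0547, 'grip_force': 24.8588}
go [0.5476, 0.1436, 0.19] -> [ 0.04  0.02 -0.04] [37.94 -2.67  0.43]
```

```bash
python3 -m inch '[[[0,0,0,4,-0.3,0,4],[0,0,0,8,-0.6,0,4],[0,0,0,12,-0.8,0,4],[0,0,0,16,-1.1,0,4],[0,0,0,20,-1.4,0,4],[0,0,0,24,-1.7,0,4],[0,0,0,28,-2,0,4],[0,0,0,32,-2.3,0,4],[0,0,0,35.5,-2.6,0,4],[0,0,0,37.9,-2.6,0,4],[0,0,0,37.9,-2.6,0,4],[0,0,0,37.9,-2.6,0,4]]]'; python3 -c "
from meas import *
d=shot('top');K=cloud(d)
d2=shot('scene'); st();go(.5476,.1436,.0855,-6)
# held mould rim/foot in scene, first mould rim
K=cloud(d2); q=K[(np.hypot(K[...,0]-.5476,K[...,1]-.1436)<.045)&(abs(K[...,2]-.062)<.006)]; print(circ(q) if len(q)>10 else len(q))
for a in np.arange(.11,.2,.01):
  q=K[(np.hypot(K[...,0]-.5476,K[...,1]-.1436)<.033)&(abs(K[...,2]-a)<.005)]
  if len(q)>5: print(round(a,3),len(q),np.round([q[:,0].min(),q[:,0].max(),q[:,1].min(),q[:,1].max()],4))
"
```

```text
clock: 9.35
eef_pos: [0.5475, 0.144, 0.1922]
orientation: [-2.332, -2.103, 0.004]
ft_force: [0.4, -0.2, -1.1]
opening: 0.0543
grip_force: 24.9
{'clock': 9.45, 'eef_pos': [0.5479, 0.1424, 0.193], 'orientation': [-2.335, -2.1003, 0.0031], 'ft_force': [-0.3187, -0.6391, -1.1707], 'opening': 0.0546, 'grip_force': 24.8588}
go [0.5476, 0.1436, 0.0855] -> [-0.12  0.05 -0.06] [ 0.12 -0.02 10.75]
(array([0.5468, 0.1439]), 0.0259, 87)
0.13 11 [0.5274 0.5518 0.1418 0.1634]
0.14 40 [0.5253 0.5608 0.1221 0.165 ]
0.15 80 [0.5227 0.5674 0.1227 0.1656]
0.16 102 [0.5216 0.5686 0.1207 0.169 ]
0.17 99 [0.5209 0.571  0.1173 0.1712]
0.18 126 [0.5173 0.5796 0.1172 0.1722]
0.19 34 [0.5178 0.5785 0.1196 0.1724]
```

Held mould is concentric with the first one. Lowering it slowly.

```bash
python3 -m inch '[[[0,0,0,0.1,0,3.5,4],[0,0,0,0.1,0,7,4],[0,0,0,0.1,0,9,4],[0,0,0,0.1,0,9.7,4],[0,0,0,0.1,0,10.2,4],[0,0,0,0.1,0,10.4,4],[0,0,0,0.1,0,10.4,4],[0,0,0,0.1,0,10.4,4]]]'; python3 -m inch '[[[0,0,0,0,0,0.1,4],[0,0,0,0,0,0.2,4],[0,0,0,0,0,0.2,4]]]';  python3 -m inch '[[[0,0,0,0,0,0.1,4],[0,0,0,0,0,0.2,4],[0,0,0,0,0,0.2,4]]]'
```

```text
clock: 10.12
eef_pos: [0.549, 0.1441, 0.0915]
orientation: [2.335, 2.1, 0.002]
ft_force: [-0.5, -0.1, -0.3]
opening: 0.0546
grip_force: 24.9
clock: 10.37
eef_pos: [0.5485, 0.1442, 0.0886]
orientation: [2.335, 2.101, 0.001]
ft_force: [-0.2, 0.2, -1.3]
opening: 0.056
grip_force: 2.5
clock: 10.62
eef_pos: [0.5483, 0.1442, 0.0861]
orientation: [-2.335, -2.101, 0.0]
ft_force: [0.4, -0.5, -1.0]
opening: 0.055
grip_force: 24.8
```

The grip slackened for a moment, so I'll check the mould's height before going on.

```bash
python3 -c "
from meas import *
d=shot('scene'); save(d,'p3.png',(190,210,290,300),6); K=cloud(d); st()
for a in np.arange(.05,.1,.004):
  q=K[(np.hypot(K[...,0]-.5476,K[...,1]-.1436)<.031)&(abs(K[...,2]-a)<.002)]
  if len(q)>3: print(round(a,3),len(q),np.round([q[:,0].min(),q[:,0].max(),q[:,1].min(),q[:,1].max()],4))
"
```

```text
{'clock': 10.6667, 'eef_pos': [0.5483, 0.1442, 0.0862], 'orientation': [-2.3352, -2.1013, 0.0002], 'ft_force': [0.6525, 0.3843, -1.0049], 'opening': 0.0546, 'grip_force': 24.8406}
0.05 28 [0.5196 0.5677 0.1229 0.1714]
0.054 30 [0.52   0.569  0.1223 0.1715]
0.058 45 [0.5186 0.5692 0.1211 0.1719]
0.062 36 [0.518  0.5704 0.1198 0.1716]
0.066 36 [0.5208 0.5732 0.12   0.1717]
0.07 36 [0.5212 0.5734 0.119  0.172 ]
0.074 29 [0.5208 0.5714 0.1186 0.1724]
0.078 34 [0.5225 0.5749 0.1195 0.1726]
0.082 5 [0.5729 0.5749 0.133  0.1487]
0.086 5 [0.5726 0.5739 0.1343 0.1467]
0.09 7 [0.5721 0.5747 0.134  0.1516]
0.094 5 [0.5723 0.5747 0.1359 0.149 ]
0.098 6 [0.5724 0.5764 0.1352 0.147 ]
```

View pics/p3.png

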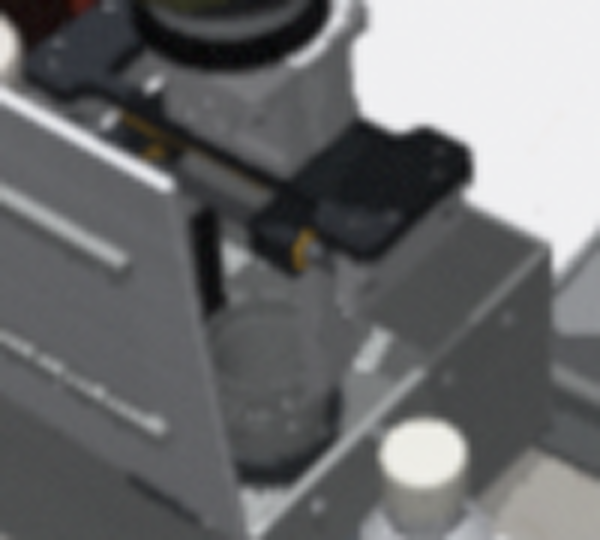

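The mould is still in the fingers, upright, with its rim about 3–5 mm above the settled height. Continuing down slowly.

```bash
python3 -m inch '[[[0,0,0,0,0,0.1,4],[0,0,0,0,0,0.15,4],[0,0,0,0,0,0.15,4]]]';  python3 -m inch '[[[0,0,0,0,0,0.1,4],[0,0,0,0,0,0.1,4],[0,0,0,0,0,0.1,4]]]'
```

```text
clock: 10.92
eef_pos: [0.5483, 0.1442, 0.0847]
orientation: [-2.335, -2.101, 0.0]
ft_force: [0.3, 0.2, 0.4]
opening: 0.0548
grip_force: 24.8
clock: 11.17
eef_pos: [0.5483, 0.1442, 0.0837]
orientation: [-2.335, -2.101, 0.0]
ft_force: [-1.2, -0.8, -1.1]
opening: 0.0552
grip_force: 24.8
```

```bash
python3 -m inch '[[[0,0,0,0,0,0.1,4],[0,0,0,0,0,0.1,4],[0,0,0,0,0,0.1,4]]]'
```

```text
clock: 11.42
eef_pos: [0.5484, 0.1442, 0.083]
orientation: [2.335, 2.101, 0.0]
ft_force: [-1.8, -1.0, 2.3]
opening: 0.055
grip_force: 24.8
```

```bash
python3 -c "
from h import *
st()"
```

```text
{'clock': 11.4167, 'eef_pos': [0.5484, 0.1442, 0.083], 'orientation': [2.3353, 2.1014, 0.0002], 'ft_force': [-1.8155, -0.9664, 2.269], 'opening': 0.055, 'grip_force': 24.8422}
```

Light contact at 2–3 N. Releasing and retracting.

```bash
python3 -m inch '[[[0,0,0,0,0,0,5.8],[0,0,0,0,0,0,6.4],[0,0,0,0,0,0,7.2],[0,0,0,0,0,0,7.2],[0,0,0,0,0,0,7.2],[0,0,0,0,0,-2,7.2],[0,0,0,0,0,-6,7.2],[0,0,0,0,0,-10,7.2],[0,0,0,0,0,-13,7.2],[0,0,0,0,0,-13,7.2]]]'; python3 -c "
from h import *
st();go(.4005,-.09,.2,-6)"
```

```text
clock: 12.25
eef_pos: [0.5503, 0.1446, 0.2195]
orientation: [2.331, 2.098, 0.013]
ft_force: [0.4, -0.2, 1.1]
opening: 0.0718
grip_force: 0.0
{'clock': 12.25, 'eef_pos': [0.5503, 0.1446, 0.2195], 'orientation': [2.3315, 2.0981, 0.0132], 'ft_force': [0.411, -0.2245, 1.0992], 'opening': 0.0718, 'grip_force': 0.0}
go [0.4005, -0.09, 0.2] -> [ 0.54 -0.17 -0.03] [-24.91 -12.45   1.76]
```

```bash
cat > pole.py <<'E'
from meas import *
def pole(cam):
    d=shot(cam); C=cloud(d); hsv=cv2.cvtColor(d['pixels'],cv2.COLOR_RGB2HSV)
    m=(hsv[...,1]>100)&(C[...,0]>.34)&(C[...,0]<.5)&(C[...,1]>-.26)&(C[...,1]<.02)&(C[...,2]>.008)&(C[...,2]<.045)
    q=C[m]; print(cam,'handle',rect(q),len(q),np.median(q[:,2]),np.round(q.mean(0),4)); return d,C
E
python3 - <<'E'
from pole import *
d,C=pole('scene'); d,C=pole('top'); save(d,'p4.png',(220,205,360,285),5.7)
for u,v in():pass
q=C[(np.hypot(C[...,0]-.5476,C[...,1]-.1436)<.04)&(C[...,2]>.045)&(C[...,2]<.1)]; print('stack top',len(q), np.median(q,0) if len(q) else '')
s=dict(np.load('last_scene.npz'));K=cloud(s)
q=K[(np.hypot(K[...,0]-.5476,K[...,1]-.1436)<.04)&(abs(K[...,2]-.073)<.006)]; print('stack',circ(q),q[:,2].max(),[ (round(a,3),int(((K[...,2]>a)&(K[...,2]<a+.003)&(np.hypot(K[...,0]-.5476,K[...,1]-.1436)<.035)).sum())) for a in np.arange(.06,.1,.003)])
E
```

```text
scene handle (array([ 395.5, -129.5]), array([155.5,  15.8]), 86.47) 243 0.023935550564241067 [ 0.3946 -0.1244  0.0231]
top handle (array([ 398.3, -131.2]), array([151.3,  15.3]), 86.41) 271 0.027105300418923173 [ 0.3985 -0.1302  0.027 ]
stack top 42 [0.55194999 0.12286205 0.06846287]
stack (array([0.5459, 0.1457]), 0.026, 111) 0.07736457499735189 [(np.float64(0.06), 38), (np.float64(0.063), 39), (np.float64(0.066), 28), (np.float64(0.069), 28), (np.float64(0.072), 47), (np.float64(0.075), 17), (np.float64(0.078), 1), (np.float64(0.081), 0), (np.float64(0.084), 0), (np.float64(0.087), 0), (np.float64(0.09), 0), (np.float64(0.093), 0), (np.float64(0.096), 0), (np.float64(0.099), 0)]
```

View pics/p4.png

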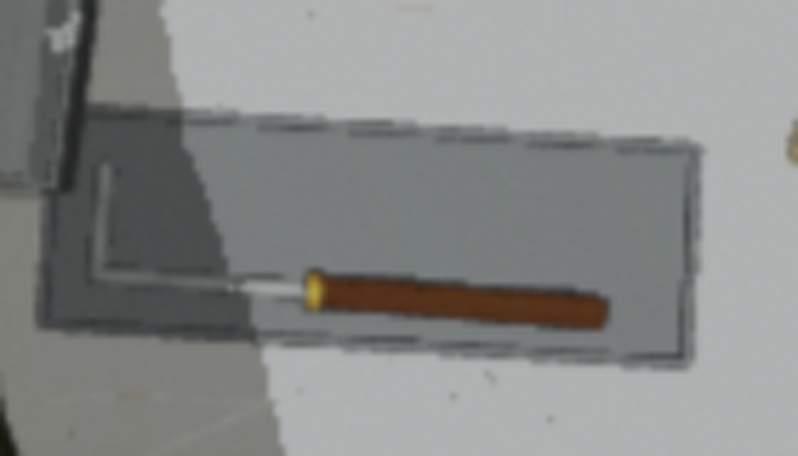

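The stack's rim is at about 75 mm and concentric, so both moulds are nested. The pole lies in the tray at p4 (460,302), about 12 mm towards the near lip. Next is gripping the handle near its ferrule.

```bash
python3 -c "
from h import *
st();go(.4009,-.0761,.09,-3.5)"
```

```text
{'clock': 12.35, 'eef_pos': [0.5486, 0.1442, 0.2135], 'orientation': [2.3346, 2.1007, 0.0025], 'ft_force': [-0.2287, 0.4547, -0.4021], 'opening': 0.0721, 'grip_force': 0.0}
go [0.4009, -0.0761, 0.09] -> [ 0.1  -0.03 -2.54] [-23.47 -12.39  12.31]
```

```bash
python3 -m inch '[[[0,0,-2.5,-23.5,-12.4,0,4],[0,0,-2.5,-23.5,-12.4,0,4],[0,0,-2.5,-23.5,-12.4,0,4],[0,0,-2.5,-23.5,-12.4,0,4],[0,0,-2.5,-23.5,-12.4,0,4],[0,0,-2.5,-23.5,-12.4,0,4],[0,0,-2.5,-23.5,-12.4,0,4],[0,0,-2.5,-23.5,-12.4,4,4],[0,0,-2.5,-23.5,-12.4,8,4],[0,0,-2.5,-23.5,-12.4,12,4],[0,0,-2.5,-23.5,-12.4,12.3,4],[0,0,-2.5,-23.5,-12.4,12.3,4]]]'; python3 -m inch '[[[0,0,0,0,0,0,4],[0,0,0,0,0,0,4],[0,0,0,0,0,0,4]]]'; python3 -c "
from h import *
go(.4009,-.0761,.027,-3.5)"
```

```text
clock: 13.35
eef_pos: [0.3989, -0.0761, 0.0882]
orientation: [-2.285, -2.148, 0.005]
ft_force: [0.6, -0.1, 1.5]
opening: 0.0398
grip_force: 0.0
clock: 13.6
eef_pos: [0.4013, -0.0766, 0.0915]
orientation: [2.287, 2.15, 0.002]
ft_force: [-0.0, -1.0, -0.7]
opening: 0.0395
grip_force: 0.0
go [0.4009, -0.0761, 0.027] -> [ 0.17  0.03 -0.02] [ 0.05 -0.06  6.45]
```

```bash
python3 -m inch '[[[0,0,0,0,-0.1,3,4],[0,0,0,0,-0.1,5.5,4],[0,0,0,0,-0.1,6.4,4],[0,0,0,0,-0.1,6.4,4],[0,0,0,0,-0.1,6.4,4],[0,0,0,0,-0.1,6.4,4]]]';  python3 -m inch '[[[0,0,0,0,0,0,1],[0,0,0,0,0,0,1],[0,0,0,0,0,0,1],[0,0,0,0,0,0,1],[0,0,0,0,0,0,1],[0,0,0,0,0,0,1]]]' 50
```

```text
clock: 14.1
eef_pos: [0.4, -0.0765, 0.0268]
orientation: [2.288, 2.151, 0.001]
ft_force: [-0.2, 0.8, 0.6]
opening: 0.0402
grip_force: 0.0
clock: 14.6
eef_pos: [0.3997, -0.0765, 0.0261]
orientation: [2.288, 2.151, 0.001]
ft_force: [-0.2, 1.0, 6.1]
opening: 0.0176
grip_force: 49.9
```

```bash
python3 -m inch '[[[0,0,0,0,0,-1.5,1],[0,0,0,0,0,-5,1],[0,0,0,0,0,-9,1],[0,0,0,0,0,-13,1],[0,0,0,0,0,-17,1],[0,0,0,0,0,-21,1],[0,0,0,0,0,-25,1],[0,0,0,0,0,-29,1],[0,0,0,0,0,-31,1],[0,0,0,0,0,-31.7,1],[0,0,0,0,0,-31.7,1],[0,0,0,0,0,-31.7,1]]]' 50; python3 -c "
from h import *
st();go(.4733,.1407,.3435,-6.15)"
```

```text
clock: 15.6
eef_pos: [0.399, -0.0763, 0.3411]
orientation: [-2.287, -2.15, 0.002]
ft_force: [-0.2, 0.1, -2.3]
opening: 0.0176
grip_force: 49.9
{'clock': 15.6, 'eef_pos': [0.399, -0.0763, 0.3411], 'orientation': [-2.2875, -2.1504, 0.0019], 'ft_force': [-0.2219, 0.1422, -2.2517], 'opening': 0.0176, 'grip_force': 49.9061}
go [0.4733, 0.1407, 0.3435] -> [-0.13 -0.03  2.61] [22.12  6.07 -0.24]
```

```bash
python3 -m inch '[[[0,0,2.6,4,0,-1,1],[0,0,2.6,8,1,-1,1],[0,0,2.6,12,2,-1,1],[0,0,2.6,16,4,-1,1],[0,0,2.6,19,5,-1,1],[0,0,2.6,21.5,6,-1,1],[0,0,2.6,22.1,6.1,-0.2,1],[0,0,2.6,22.1,6.1,-0.2,1],[0,0,2.6,22.1,6.1,-0.2,1],[0,0,2.6,22.1,6.1,-0.2,1]]]' 50
python3 - <<'E'
from meas import *
d=shot('scene'); save(d,'p5.png',(130,160,290,280),5); K=cloud(d)
st();go(.4733,.1407,.3435,-6.15)
th=np.radians(-6.15); R=np.array([[np.cos(th),-np.sin(th)],[np.sin(th),np.cos(th)]])
for c in('scene','top'):
    K=cloud(d if c=='scene' else shot('top'));F=K.copy(); F[...,:2]=K[...,:2]@R
    q=F[(F[...,0]>.42)&(F[...,0]<.532)&(F[...,1]>.315)&(F[...,1]<.36)&(F[...,2]>.318)&(F[...,2]<.36)]; print(c,'finger',len(q),np.round([q.min(0),np.median(q,0),q.max(0)],4).tolist())
    q=F[(F[...,0]>.44)&(F[...,0]<.475)&(F[...,1]>.265)&(F[...,1]<.31)&(F[...,2]>.31)&(F[...,2]<.36)]; print('rod',len(q),np.round(np.median(q,0),4) if len(q) else '')
    q=F[(F[...,0]>.535)&(F[...,0]<.548)&(F[...,1]>.29)&(F[...,1]<.36)&(F[...,2]>.30)&(F[...,2]<.37)]; print('ring',len(q),np.round([q.min(0),q.max(0)],4).tolist())
E
```

```text
clock: 16.43
eef_pos: [0.4735, 0.1394, 0.3443]
orientation: [-2.338, -2.098, 0.002]
ft_force: [-1.3, -0.5, -1.0]
opening: 0.0173
grip_force: 49.9
{'clock': 16.4833, 'eef_pos': [0.4736, 0.1393, 0.3447], 'orientation': [2.3385, 2.0979, -0.0004], 'ft_force': [-0.0924, 0.132, -2.5334], 'opening': 0.0176, 'grip_force': 49.9061}
go [0.4733, 0.1407, 0.3435] -> [-0.01  0.01 -0.06] [ 0.13 -0.05  0.12]
scene finger 155 [[0.4476, 0.3156, 0.3272], [0.4759, 0.3225, 0.3355], [0.5105, 0.3262, 0.3397]]
rod 107 [0.4503 0.2881 0.3356]
ring 199 [[0.535, 0.3056, 0.3004], [0.5447, 0.3484, 0.354]]
top finger 42 [[0.4932, 0.3155, 0.33], [0.5025, 0.3198, 0.3387], [0.5119, 0.3253, 0.3418]]
rod 0 
ring 100 [[0.5355, 0.303, 0.3008], [0.545, 0.3447, 0.3571]]
```

View pics/p5.png

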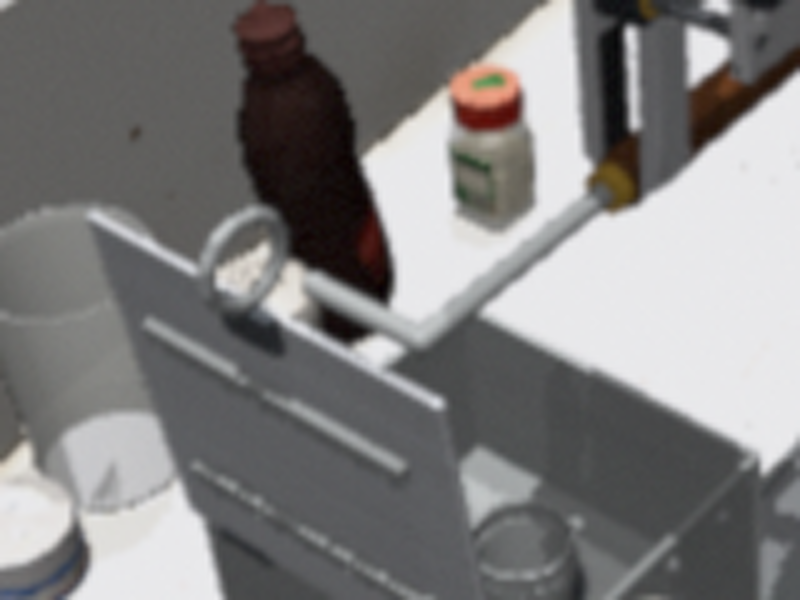

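p5 shows the finger tip at (310,275) and the ring at (245,255). The finger is about 5 mm short in y and 2 mm high. Correcting that, then inserting.

```bash
python3 -m inch '[[[0,0,0,0.5,0,0.2,1],[0,0,0,0.5,0,0.2,1],[0,0,0,0.5,1.5,0.2,1],[0,0,0,0.5,2.5,0.2,1],[0,0,0,0.5,3.5,0.2,1],[0,0,0,0.5,4.5,0.2,1],[0,0,0,0.5,5.3,0.2,1],[0,0,0,0.5,5.7,0.2,1],[0,0,0,0.5,5.7,0.2,1],[0,0,0,0.5,5.7,0.2,1]]]' 50
python3 - <<'E'
from meas import *
d=shot('scene'); save(d,'p6.png',(150,170,250,245),6); st()
E
```

```text
clock: 17.37
eef_pos: [0.531, 0.1392, 0.3427]
orientation: [-2.337, -2.099, 0.0]
ft_force: [-0.5, 0.1, -1.5]
opening: 0.0174
grip_force: 49.9
{'clock': 17.4167, 'eef_pos': [0.5308, 0.1393, 0.3429], 'orientation': [-2.3371, -2.0994, 0.0], 'ft_force': [0.2014, -0.6091, -1.4807], 'opening': 0.0176, 'grip_force': 49.9061}
```

View pics/p6.png

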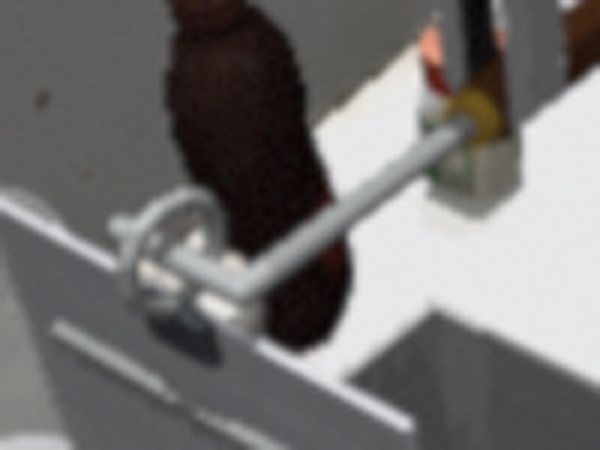

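The finger is through the ring, at p6 (175,250). Computing the closing arc.

Run:
```python
import numpy as np
def ring(a): return np.array([-.214*np.cos(a)+.0035*np.sin(a),.214*np.sin(a)+.0035*np.cos(a)])*100
A=[1.645-i*.07 for i in range(0,26)]
for k in (0,12,):
    print('from',A[k]); print([(round(a,2),np.round([ring(a)[0]-ring(A[k])[0],-(ring(a)[1]-ring(A[k])[1])],1).tolist()) for a in A[k+1:k+13]])
```

```text
from 1.645
[(1.57, [-1.5, -0.1]), (1.5, [-3.0, -0.1]), (1.44, [-4.5, 0.1]), (1.36, [-6.0, 0.3]), (1.29, [-7.4, 0.6]), (1.23, [-8.9, 1.1]), (1.16, [-10.3, 1.6]), (1.08, [-11.6, 2.2]), (1.01, [-12.9, 3.0]), (0.94, [-14.2, 3.8]), (0.88, [-15.4, 4.7]), (0.8, [-16.5, 5.6])]
from 0.8049999999999999
[(0.73, [-1.1, 1.1]), (0.66, [-2.0, 2.2]), (0.59, [-2.9, 3.4]), (0.52, [-3.8, 4.6]), (0.45, [-4.5, 5.9]), (0.38, [-5.1, 7.3]), (0.31, [-5.7, 8.7]), (0.24, [-6.1, 10.1]), (0.17, [-6.4, 11.6]), (0.1, [-6.7, 13.1]), (0.03, [-6.8, 14.6]), (-0.04, [-6.8, 16.1])]
```

```bash
python3 -m inch '[[[0,0,0,-1.5,0,-0.1,1],[0,0,0,-3,0,-0.1,1],[0,0,0,-4.5,0,0.1,1],[0,0,0,-6,0,0.3,1],[0,0,0,-7.4,0,0.6,1],[0,0,0,-8.9,0,1.1,1],[0,0,0,-10.3,0,1.6,1],[0,0,0,-11.6,0,2.2,1],[0,0,0,-12.9,0,3,1],[0,0,0,-14.2,0,3.8,1],[0,0,0,-15.4,0,4.7,1],[0,0,0,-16.5,0,5.6,1]]]' 60
python3 - <<'E'
from meas import *
d=shot('scene'); save(d,'p7.png',(150,160,310,290),4.5); st()
E
```

```text
clock: 18.42
eef_pos: [0.5132, -0.0256, 0.2863]
orientation: [2.337, 2.099, 0.001]
ft_force: [0.3, 0.9, -1.3]
opening: 0.0169
grip_force: 59.9
{'clock': 18.4667, 'eef_pos': [0.5126, -0.0269, 0.2843], 'orientation': [-2.337, -2.0974, 0.003], 'ft_force': [0.3141, -1.211, -3.2246], 'opening': 0.0176, 'grip_force': 59.9106}
```

View pics/p7.png

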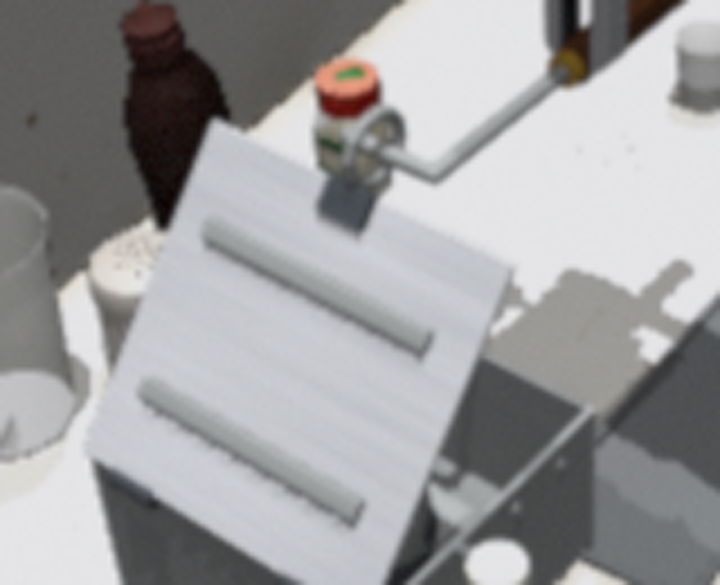

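The flap is following the hook, at about 50° (ring at (375,140)). Continuing the arc down to about 0.1 rad.

```bash
python3 -m inch '[[[0,0,0,-1.1,0,1.1,1],[0,0,0,-2,0,2.2,1],[0,0,0,-2.9,0,3.4,1],[0,0,0,-3.8,0,4.6,1],[0,0,0,-4.5,0,5.9,1],[0,0,0,-5.1,0,7.3,1],[0,0,0,-5.7,0,8.7,1],[0,0,0,-6.1,0,10.1,1],[0,0,0,-6.4,0,11.6,1],[0,0,0,-6.7,0,13.1,1],[0,0,0,-6.7,0,13.6,1],[0,0,0,-6.7,0,13.6,1]]]' 60
cat > flap.py <<'E'
from meas import *
st()
th=np.radians(-6.15); R=np.array([[np.cos(th),-np.sin(th)],[np.sin(th),np.cos(th)]])
for c in('top','scene'):
    K=cloud(shot(c));F=K.copy(); F[...,:2]=K[...,:2]@R
    q=F[(F[...,0]>.46)&(F[...,0]<.52)&(F[...,1]>.125)&(F[...,1]<.29)&(F[...,2]>.1)&(F[...,2]<.25)]
    if len(q)>50: print(c,'flap slope',np.round(np.polyfit(q[:,1],q[:,2],1),4),len(q))
    q=F[(F[...,0]>.53)&(F[...,0]<.55)&(F[...,1]>.06)&(F[...,1]<.108)&(F[...,2]>.08)&(F[...,2]<.2)]; print(' ring',len(q),np.round([q.min(0),q.max(0)],4).tolist() if len(q) else '')
    q=F[(F[...,0]>.50)&(F[...,0]<.52)&(F[...,1]>.01)&(F[...,1]<.05)&(F[...,2]>.06)&(F[...,2]<.2)]; print(' rod',len(q),np.round(np.max(q,0),4) if len(q) else '')
E
python3 flap.py
```

```text
clock: 19.47
eef_pos: [0.5056, -0.0915, 0.1493]
orientation: [-2.336, -2.098, 0.002]
ft_force: [-0.4, 0.9, -1.6]
opening: 0.0172
grip_force: 59.9
{'clock': 19.4667, 'eef_pos': [0.5056, -0.0915, 0.1493], 'orientation': [-2.3358, -2.0977, 0.0023], 'ft_force': [-0.4091, 0.948, -1.5906], 'opening': 0.0172, 'grip_force': 59.9061}
top flap slope [-0.1148  0.1622] 1347
 ring 62 [[0.5303, 0.0718, 0.131], [0.5495, 0.1071, 0.1736]]
 rod 33 [0.5151 0.0497 0.1478]
scene flap slope [-0.1169  0.1605] 1405
 ring 77 [[0.5305, 0.0723, 0.1274], [0.5489, 0.1077, 0.1716]]
 rod 47 [0.5147 0.0492 0.1456]
```

```bash
python3 -m inch '[[[0,0,0,-0.1,0,0.6,1],[0,0,0,-0.1,0,1.2,1],[0,0,0,-0.1,0,1.7,1],[0,0,0,-0.1,0,2.2,1],[0,0,0,-0.1,0,2.4,1],[0,0,0,-0.1,0,2.4,1],[0,0,0,-0.1,0,2.4,1]]]' 60; python3 -m inch '[[[0,0,0,0,0,0.1,1],[0,0,0,0,0,0.2,1],[0,0,0,0,0,0.2,1]]]'; python3 flap.py
```

```text
clock: 20.15
eef_pos: [0.5061, -0.0924, 0.1268]
orientation: [-2.337, -2.099, 0.0]
ft_force: [0.0, 0.2, -1.6]
opening: 0.017
grip_force: 59.9
clock: 20.4
eef_pos: [0.5062, -0.0924, 0.1248]
orientation: [2.337, 2.099, 0.0]
ft_force: [0.6, -0.1, -1.5]
opening: 0.0175
grip_force: 59.9
{'clock': 20.4, 'eef_pos': [0.5062, -0.0924, 0.1248], 'orientation': [2.3372, 2.0993, 0.0001], 'ft_force': [0.5701, -0.1465, -1.5094], 'opening': 0.0175, 'grip_force': 59.9099}
top flap slope [-0.0062  0.129 ] 1352
 ring 57 [[0.5318, 0.0696, 0.1077], [0.5494, 0.1079, 0.15]]
 rod 33 [0.5161 0.0499 0.1218]
scene flap slope [-0.0084  0.1273] 1292
 ring 74 [[0.5312, 0.0725, 0.1036], [0.5488, 0.1076, 0.1462]]
 rod 42 [0.5152 0.0493 0.1203]
```

```bash
for i in 1 2; do python3 -m inch '[[[0,0,0,0,0,0.1,1],[0,0,0,0,0,0.1,1],[0,0,0,0,0,0.1,1]]]' | grep -E 'eef|force'; done; python3 flap.py | grep slope
```

```text
eef_pos: [0.5062, -0.0924, 0.1238]
ft_force: [-0.2, 0.2, -1.2]
grip_force: 59.9
eef_pos: [0.5062, -0.0924, 0.1228]
ft_force: [0.5, 0.2, -1.6]
grip_force: 59.9
top flap slope [-1.000e-04  1.269e-01] 1351
scene flap slope [0.0014 0.1245] 1288
```

```bash
for i in 1 2 3; do python3 -m inch '[[[0,0,0,0,0,0.1,1],[0,0,0,0,0,0.1,1],[0,0,0,0,0,0.1,1]]]' | grep -E 'eef|ft_force'; done; python3 flap.py | grep slope
```

```text
eef_pos: [0.5062, -0.0924, 0.1219]
ft_force: [0.3, -0.5, 0.4]
eef_pos: [0.5062, -0.0924, 0.1209]
ft_force: [0.3, -0.8, 2.2]
eef_pos: [0.5061, -0.0924, 0.1198]
ft_force: [-1.2, -1.1, 1.5]
top flap slope [0.0022 0.1264] 1355
scene flap slope [1.000e-04 1.248e-01] 1288
```

```bash
for i in 1 2; do python3 -m inch '[[[0,0,0,0,0,0.1,1],[0,0,0,0,0,0.1,1],[0,0,0,0,0,0.1,1]]]' | grep -E 'eef|ft_force'; done; python3 flap.py
```

```text
eef_pos: [0.5061, -0.0924, 0.1187]
ft_force: [-1.9, -0.5, 2.4]
eef_pos: [0.5061, -0.0924, 0.1177]
ft_force: [-1.4, -1.4, 3.0]
{'clock': 22.45, 'eef_pos': [0.5061, -0.0924, 0.1177], 'orientation': [-2.337, -2.0993, 0.0003], 'ft_force': [-1.4052, -1.3652, 2.9724], 'opening': 0.0175, 'grip_force': 60.0058}
top flap slope [0.0028 0.1262] 1350
 ring 60 [[0.5302, 0.0698, 0.1052], [0.5498, 0.1071, 0.1491]]
 rod 32 [0.516  0.0499 0.1189]
scene flap slope [0.0005 0.1247] 1285
 ring 77 [[0.5307, 0.0735, 0.1026], [0.5498, 0.1078, 0.1452]]
 rod 44 [0.515  0.05   0.1151]
```

Shut: the slope has stopped changing and the contact force is about 4.5 N. Centring the finger in the ring and backing out.

```bash
python3 -m inch '[[[0,0,0,0,0,-0.5,1],[0,0,0,0,0,-0.9,1],[0,0,0,0,0,-1.0,1],[0,0,0,0,-1,-1.0,1],[0,0,0,0,-2.5,-1.0,1],[0,0,0,0,-4,-1.0,1],[0,0,0,0,-5.5,-1.0,1],[0,0,0,0,-7,-1.0,1],[0,0,0,0,-7,-1,1],[0,0,0,0,-7,-1,1]]]' 60; python3 flap.py
python3 - <<'E'
from h import *
d=dict(np.load('last_scene.npz')); save(d,'p8.png',(200,180,400,320),4)
E
```

```text
clock: 23.38
eef_pos: [0.4367, -0.0849, 0.1282]
orientation: [2.337, 2.099, 0.001]
ft_force: [-0.5, 0.3, -1.4]
opening: 0.0174
grip_force: 60.0
{'clock': 23.3833, 'eef_pos': [0.4367, -0.0849, 0.1282], 'orientation': [2.3368, 2.0987, 0.0007], 'ft_force': [-0.52, 0.3031, -1.3857], 'opening': 0.0174, 'grip_force': 59.9878}
top flap slope [-0.0002  0.127 ] 1353
 ring 48 [[0.5382, 0.0697, 0.1033], [0.5453, 0.1073, 0.1501]]
 rod 0 
scene flap slope [0.0004 0.1247] 1283
 ring 65 [[0.5358, 0.0735, 0.1024], [0.5441, 0.1079, 0.146]]
 rod 0
```

View pics/p8.png

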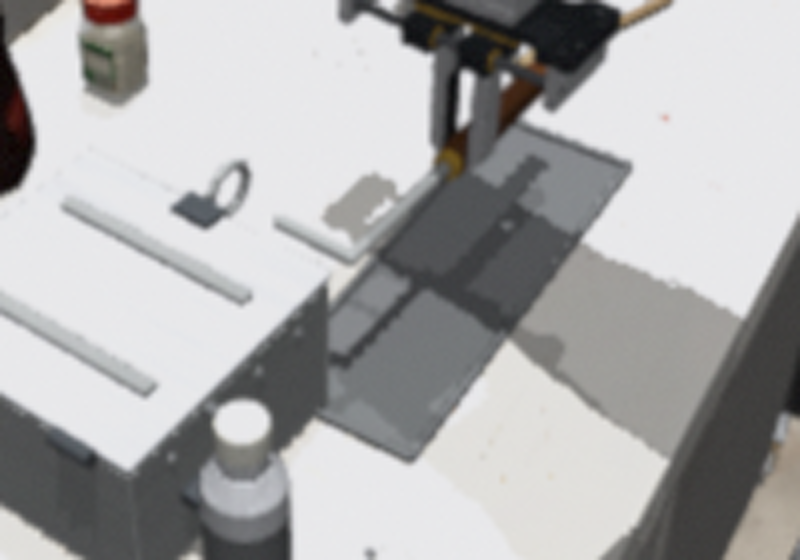

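Run:
```python
from meas import *
th=np.radians(-6.15); R=np.array([[np.cos(th),-np.sin(th)],[np.sin(th),np.cos(th)]])
for c in('top','scene'):
    K=cloud(dict(np.load('last_%s.npz'%c)));F=K.copy(); F[...,:2]=K[...,:2]@R
    for y0 in np.arange(.115,.30,.02):
        q=F[(F[...,0]>.46)&(F[...,0]<.52)&(F[...,1]>y0)&(F[...,1]<y0+.01)&(F[...,2]>.1)&(F[...,2]<.25)]; print(c,round(y0,3),np.round(np.percentile(q[:,2],[20,50]),4) if len(q) else '')
K=cloud(dict(np.load('last_scene.npz')))
# pole line: handle & rod tops in scene
F=K.copy(); F[...,:2]=K[...,:2]@R
for a,b in((-.17,-.12),(-.0,.03),(.03,.06),(.06,.08)):
    q=F[(F[...,0]>.40)&(F[...,0]<.462)&(F[...,1]>a)&(F[...,1]<b)&(F[...,2]>.08)&(F[...,2]<.16)]; print((a,b),len(q),np.round([np.median(q,0),q.max(0)],4).tolist() if len(q) else '')
go(.4142,-.0793,.15,-2.7)
```

```text
top 0.115 [0.1246 0.1264]
top 0.135 [0.1238 0.1262]
top 0.155 [0.126  0.1288]
top 0.175 [0.1243 0.1262]
top 0.195 [0.1245 0.1257]
top 0.215 [0.1243 0.1261]
top 0.235 [0.1241 0.126 ]
top 0.255 [0.1267 0.1309]
top 0.275 [0.1245 0.1265]
top 0.295 [0.1245 0.1259]
scene 0.115 [0.1227 0.1237]
scene 0.135 [0.1229 0.1238]
scene 0.155 [0.1249 0.1289]
scene 0.175 [0.1231 0.1241]
scene 0.195 [0.1226 0.124 ]
scene 0.215 [0.1231 0.124 ]
scene 0.235 [0.123  0.1238]
scene 0.255 [0.1238 0.1269]
scene 0.275 [0.1226 0.1238]
scene 0.295 [0.1209 0.1238]
(-0.17, -0.12) 15 [[0.4367, -0.1337, 0.124], [0.4459, -0.1203, 0.1271]]
(-0.0, 0.03) 32 [[0.4391, 0.0138, 0.1206], [0.4431, 0.0299, 0.1254]]
(0.03, 0.06) 37 [[0.4388, 0.0465, 0.1215], [0.4458, 0.0595, 0.1249]]
(0.06, 0.08) 26 [[0.4395, 0.0699, 0.121], [0.4458, 0.079, 0.1246]]
go [0.4142, -0.0793, 0.15] -> [ 0.04  0.01 -3.44] [ 0.32 -2.35 -2.2 ]
```

The flap plate is flat and shut and the pole is still level. Returning the pole to its tray.

```bash
python3 -m inch '[[[0,0,0,0,0,-2,1],[0,0,0,0,-1,-3,1],[0,0,-3.4,0,-2.9,-3,1],[0,0,-3.4,0,-2.9,-3,1],[0,0,-3.4,0,-2.9,-3,1],[0,0,-3.4,0,-2.9,-3,1],[0,0,-3.4,0,-2.9,-3,1]]]' 60; python3 -c "
from h import *
st();go(.409,-.082,.05,-2.7)"
```

```text
clock: 24.07
eef_pos: [0.4084, -0.0819, 0.1576]
orientation: [-2.274, -2.167, 0.0]
ft_force: [0.4, -0.1, -1.8]
opening: 0.0173
grip_force: 60.0
{'clock': 24.0667, 'eef_pos': [0.4084, -0.0819, 0.1576], 'orientation': [-2.2745, -2.1669, 0.0001], 'ft_force': [0.4338, -0.1333, -1.8043], 'opening': 0.0173, 'grip_force': 59.9878}
go [0.409, -0.082, 0.05] -> [-0.01 -0.   -0.08] [-1.000e-02  7.000e-02  1.076e+01]
```

```bash
python3 -m inch '[[[0,0,0,0,0,3,1],[0,0,0,0,0,6,1],[0,0,0,0,0,9,1],[0,0,0,0,0,11,1],[0,0,0,0,0,12,1],[0,0,0,0,0,12.4,1],[0,0,0,0,0,12.6,1],[0,0,0,0,0,12.6,1],[0,0,0,0,0,12.6,1]]]' 60;  for i in 1 2; do python3 -m inch '[[[0,0,0,0,0,0.1,1],[0,0,0,0,0,0.2,1],[0,0,0,0,0,0.2,1]]]' | grep -E 'eef|ft_force'; done
```

```text
clock: 24.82
eef_pos: [0.4083, -0.0819, 0.0324]
orientation: [2.273, 2.167, 0.001]
ft_force: [-0.9, 0.9, -1.5]
opening: 0.0175
grip_force: 60.0
eef_pos: [0.4079, -0.0818, 0.03]
ft_force: [-0.9, 0.8, -1.7]
eef_pos: [0.4078, -0.0818, 0.0278]
ft_force: [0.4, 0.1, 0.1]
```

Touching down. I'll lower 1 mm more, release, and retract.

```bash
python3 -m inch '[[[0,0,0,0,0,0.1,1],[0,0,0,0,0,0.1,1],[0,0,0,0,0,0.1,2.2],[0,0,0,0,0,0.1,3],[0,0,0,0,0,0.1,4],[0,0,0,0,0,0.1,4],[0,0,0,0,0,-1,4],[0,0,0,0,0,-4,4],[0,0,0,0,0,-8,4],[0,0,0,0,0,-12,4],[0,0,0,0,0,-16,4],[0,0,0,0,0,-17,4]]]'; python3 -c "
from h import *
st();go(.4275,.208,.19,-6)"
```

```text
clock: 26.32
eef_pos: [0.4093, -0.0822, 0.2034]
orientation: [2.269, 2.163, 0.006]
ft_force: [0.7, -0.1, 1.0]
opening: 0.0403
grip_force: 0.0
{'clock': 26.3167, 'eef_pos': [0.4093, -0.0822, 0.2034], 'orientation': [2.2689, 2.1631, 0.0062], 'ft_force': [0.7392, -0.1388, 1.0291], 'opening': 0.0403, 'grip_force': 0.0}
go [0.4275, 0.208, 0.19] -> [0.44 0.09 3.27] [29.08  0.43  1.29]
```

```bash
python3 -m inch '[[[0,0,3.3,29.1,0.4,0,0],[0,0,3.3,29.1,0.4,0,0],[0,0,3.3,29.1,0.4,0,0],[0,0,3.3,29.1,0.4,0,0],[0,0,3.3,29.1,0.4,0,0],[0,0,3.3,29.1,0.4,0,0],[0,0,3.3,29.1,0.4,0,0],[0,0,3.3,29.1,0.4,1,0],[0,0,3.3,29.1,0.4,1.5,0],[0,0,3.3,29.1,0.4,1.5,0],[0,0,3.3,29.1,0.4,1.5,0]]]'
python3 - <<'E'
from pole import *
pole('top'); d,C=pole('scene'); K=C
q=K[(np.hypot(K[...,0]-.428,K[...,1]-.209)<.025)&(K[...,2]>.1395)&(K[...,2]<.146)]; print('cap top',len(q),np.round((q.min(0)+q.max(0))/2,4),np.round(q.max(0)-q.min(0),4)); st(); go(.4275,.209,.165,-6)
save(d,'p9.png',(190,170,390,320),4)
E
```

```text
clock: 27.23
eef_pos: [0.4255, 0.2076, 0.1825]
orientation: [-2.336, -2.1, 0.002]
ft_force: [0.7, -0.2, 0.0]
opening: 0.0002
grip_force: 0.0
top handle (array([ 405. , -137.3]), array([151.5,  17.6]), 88.12) 279 0.027154273425187003 [ 0.4042 -0.1358  0.027 ]
scene handle (array([ 401.5, -134.9]), array([152.8,  17.2]), 87.57) 233 0.02408779569182173 [ 0.4003 -0.1286  0.0232]
cap top 126 [0.4292 0.2109 0.1428] [0.0377 0.0309 0.0064]
{'clock': 27.3333, 'eef_pos': [0.4259, 0.2076, 0.1831], 'orientation': [2.3371, 2.0992, 0.0005], 'ft_force': [0.5279, -0.0773, 0.0942], 'opening': 0.0008, 'grip_force': 0.0}
go [0.4275, 0.209, 0.165] -> [ 0.02 -0.01 -0.14] [0.15 0.14 1.81]
```

View pics/p9.png

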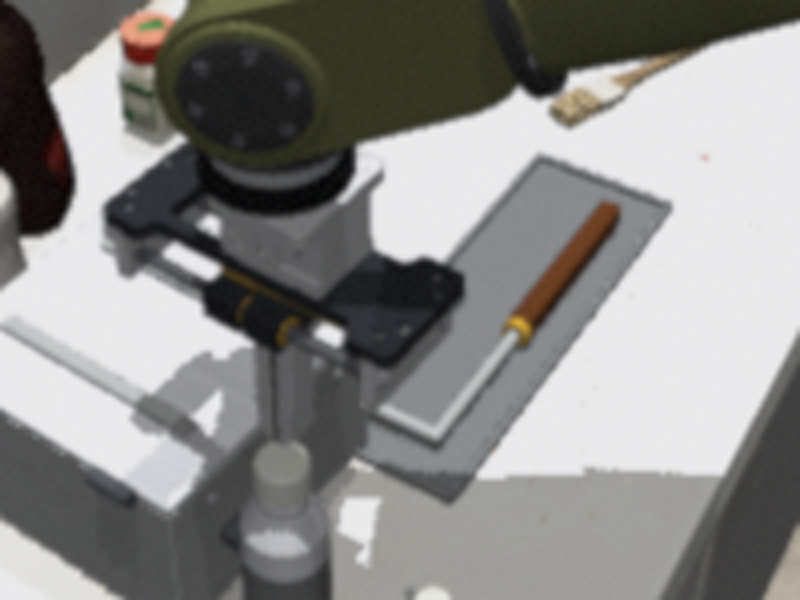

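The pole is back flat in its tray with the hook at the same end, and the closed fingertips are right above the cap (p9 (280,455)). Pressing now.

```bash
python3 -m inch '[[[0,0,0,0.15,0.15,0.8,0],[0,0,0,0.15,0.15,1.6,0],[0,0,0,0.15,0.15,2,0],[0,0,0,0.15,0.15,2.2,0],[0,0,0,0.15,0.15,2.3,0],[0,0,0,0.15,0.15,2.3,0]]]'; for i in 1 2; do python3 -m inch '[[[0,0,0,0,0,0.1,0],[0,0,0,0,0,0.2,0],[0,0,0,0,0,0.2,0]]]' | grep -E 'eef|ft_force'; done
```

```text
clock: 27.83
eef_pos: [0.4272, 0.2099, 0.1597]
orientation: [2.335, 2.101, -0.001]
ft_force: [-1.2, -1.5, 2.5]
opening: 0.0004
grip_force: 1.4
eef_pos: [0.4274, 0.21, 0.1579]
ft_force: [-1.2, -1.3, 4.7]
eef_pos: [0.4274, 0.21, 0.1559]
ft_force: [-2.5, -3.3, 5.5]
```

```bash
for i in 1 2 3; do python3 -m inch '[[[0,0,0,0,0,0.1,0],[0,0,0,0,0,0.1,0],[0,0,0,0,0,0.1,0]]]' | grep -E 'eef|ft_force'; done
```

```text
eef_pos: [0.4274, 0.21, 0.155]
ft_force: [-2.4, -2.6, 5.6]
eef_pos: [0.4274, 0.21, 0.1542]
ft_force: [-2.2, -2.3, 7.8]
eef_pos: [0.4275, 0.2101, 0.154]
ft_force: [-7.7, -4.5, 18.8]
```

The cap bottomed out: 7 mm of travel, and the force jumped to 19 N. Lifting away and doing the final check.

```bash
python3 -m inch '[[[0,0,0,0,0,-0.5,0],[0,0,0,0,0,-1.5,0],[0,0,0,0,0,-4,0],[0,0,0,0,0,-8,0],[0,0,0,-4,0,-12,0],[0,0,0,-8,-3,-12,0],[0,0,0,-12,-6,-12,0],[0,0,0,-16,-8,-12,0],[0,0,0,-18,-8,-12,0],[0,0,0,-18,-8,-12,0],[0,0,0,-18,-8,-12,0]]]'
python3 - <<'E'
from pole import *
pole('scene'); d,C=pole('top'); K=C; st()
for c in('top','scene'):
    K=cloud(dict(np.load('last_%s.npz'%c)))
    q=K[(np.hypot(K[...,0]-.428,K[...,1]-.209)<.012)]; print(c,'cap z',len(q),np.median(q[:,2]))
save(d,'p10.png',(120,80,420,290),2.66)
E
python3 flap.py | grep slope
```

```text
clock: 30.0
eef_pos: [0.3284, 0.0382, 0.2735]
orientation: [2.338, 2.097, 0.003]
ft_force: [0.0, 0.0, -0.1]
opening: 0.0001
grip_force: 0.0
scene handle (array([ 393.7, -166.5]), array([149.8,  18. ]), 88.53) 224 0.024195657098168444 [ 0.3924 -0.1618  0.0236]
top handle (array([ 396.3, -169.8]), array([151.1,  15.8]), 88.54) 279 0.02716172937781258 [ 0.3963 -0.1689  0.027 ]
{'clock': 30.1, 'eef_pos': [0.3292, 0.0398, 0.2731], 'orientation': [2.336, 2.1004, 0.0012], 'ft_force': [-0.1379, -0.4563, -0.0919], 'opening': 0.0002, 'grip_force': 0.0}
top cap z 64 0.1457653794348186
scene cap z 77 0.14355274004793223
top flap slope [-0.0003  0.1269] 1353
scene flap slope [0.0004 0.1246] 1278
```

View pics/p10.png

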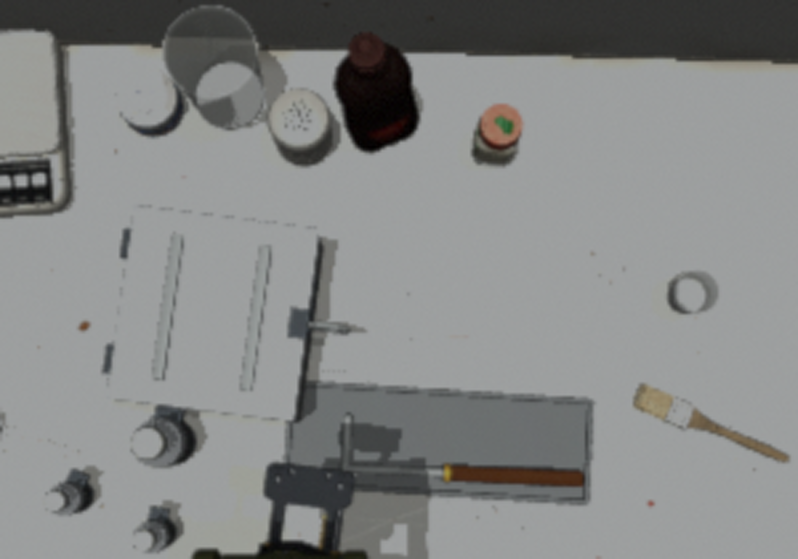

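p10 shows the flap shut and the cap up at (150,440). But the pole got knocked about 33 mm towards the right end of the tray while I pressed the cap, so I'll put it back properly.

```bash
python3 -c "
from h import *
go(.396,-.1295,.10,-1.5)"
```

```text
go [0.396, -0.1295, 0.1] -> [-0.03 -0.01 -4.46] [-16.2    8.41  17.26]
```

```bash
python3 -m inch '[[[0,0,-4.5,-16.2,8.4,3,4],[0,0,-4.5,-16.2,8.4,3,4],[0,0,-4.5,-16.2,8.4,3,4],[0,0,-4.5,-16.2,8.4,3,4],[0,0,-4.5,-16.2,8.4,3,4],[0,0,-4.5,-16.2,8.4,7,4],[0,0,-4.5,-16.2,8.4,11,4],[0,0,-4.5,-16.2,8.4,15,4],[0,0,-4.5,-16.2,8.4,17.2,4],[0,0,-4.5,-16.2,8.4,17.2,4],[0,0,-4.5,-16.2,8.4,17.2,4],[0,0,-4.5,-16.2,8.4,17.2,4]]]'; python3 -c "
from pole import *
d=pole('scene')
st();go(.396,-.1295,.027,-1.5)"
```

```text
clock: 31.2
eef_pos: [0.3965, -0.1303, 0.1021]
orientation: [2.249, 2.192, 0.001]
ft_force: [0.6, -0.0, 0.0]
opening: 0.04
grip_force: 0.0
scene handle (array([ 395.7, -168.5]), array([152.7,  20. ]), 88.71) 183 0.023875685544090506 [ 0.3925 -0.1467  0.0225]
{'clock': 31.25, 'eef_pos': [0.3965, -0.1305, 0.1024], 'orientation': [2.2484, 2.1909, 0.0016], 'ft_force': [1.0872, 0.3339, 0.0347], 'opening': 0.0401, 'grip_force': 0.0}
go [0.396, -0.1295, 0.027] -> [0.13 0.05 0.02] [ 0.1  -0.07  7.54]
```

```bash
python3 -m inch '[[[0,0,0,0,-0.05,3,4],[0,0,0,0,-0.05,6,4],[0,0,0,0,-0.05,7.5,4],[0,0,0,0,-0.05,7.5,4],[0,0,0,0,-0.05,7.5,4],[0,0,0,0,-0.05,7.5,4]]]'; python3 -m inch '[[[0,0,0,0,0,0,1],[0,0,0,0,0,0,1],[0,0,0,0,0,0,1],[0,0,0,0,0,0,1],[0,0,0,0,0,0,1],[0,0,0,0,0,-1,1],[0,0,0,0,0,-2,1],[0,0,0,0,0,-2,1],[0,0,0,0,0,-2,1]]]' 40; python3 -c "
from h import *
st();go(.408,-.0945,.046,-2.7)"
```

```text
clock: 31.75
eef_pos: [0.3958, -0.1308, 0.027]
orientation: [2.249, 2.19, 0.001]
ft_force: [0.4, -0.3, -0.2]
opening: 0.0399
grip_force: 0.0
clock: 32.5
eef_pos: [0.3948, -0.1305, 0.0458]
orientation: [2.251, 2.191, 0.0]
ft_force: [-0.4, -0.2, -1.2]
opening: 0.0176
grip_force: 40.0
{'clock': 32.5, 'eef_pos': [0.3948, -0.1305, 0.0458], 'orientation': [2.2507, 2.1912, 0.0002], 'ft_force': [-0.4212, -0.2407, -1.1773], 'opening': 0.0176, 'grip_force': 39.9872}
go [0.408, -0.0945, 0.046] -> [0.02 0.01 1.16] [ 3.64  1.22 -0.02]
```

```bash
python3 -m inch '[[[0,0,1.2,1.2,0.4,0,1],[0,0,1.2,2.4,0.8,0,1],[0,0,1.2,3.6,1.2,0,1],[0,0,1.2,3.6,1.2,0,1],[0,0,1.2,3.6,1.2,0.8,1],[0,0,1.2,3.6,1.2,1.4,1],[0,0,1.2,3.6,1.2,1.7,1],[0,0,1.2,3.6,1.2,1.8,1],[0,0,1.2,3.6,1.2,1.8,1],[0,0,1.2,3.6,1.2,1.8,1]]]'; python3 -m inch '[[[0,0,0,0,0,0.1,1],[0,0,0,0,0,0.1,1],[0,0,0,0,0,0.1,2.2],[0,0,0,0,0,0.1,3],[0,0,0,0,0,0.1,4],[0,0,0,0,0,0.1,4],[0,0,0,0,0,-1,4],[0,0,0,0,0,-4,4],[0,0,0,0,0,-8,4],[0,0,0,0,0,-12,4],[0,0,0,0,0,-16,4],[0,0,0,0,0,-20,4]]]'; python3 -m inch '[[[0,0,0,-4,-4,-4,4],[0,0,0,-7,-7,-5,4],[0,0,0,-7,-7,-5,4],[0,0,0,-7,-7,-5,4],[0,0,0,-7,-7,-5,4]]]'
python3 - <<'E'
from pole import *
d,C=pole('top'); d,C=pole('scene'); save(d,'p11.png',(120,120,420,345),2.66)
E
```

```text
clock: 33.33
eef_pos: [0.4077, -0.0951, 0.0278]
orientation: [-2.274, -2.167, 0.0]
ft_force: [0.6, 1.0, -1.4]
opening: 0.0173
grip_force: 40.0
clock: 34.33
eef_pos: [0.4073, -0.0946, 0.23]
orientation: [2.273, 2.168, 0.0]
ft_force: [1.2, 0.0, 0.2]
opening: 0.0403
grip_force: 0.0
clock: 34.75
eef_pos: [0.3341, -0.162, 0.2784]
orientation: [2.275, 2.164, 0.001]
ft_force: [0.2, -0.1, 0.4]
opening: 0.0397
grip_force: 0.0
top handle (array([ 406.2, -116.4]), array([115.2,  17.9]), 88.93) 213 0.02692325568254844 [ 0.4056 -0.1147  0.0268]
scene handle (array([ 402.2, -133.5]), array([154.3,  17.3]), 88.21) 241 0.023938823205053777 [ 0.4009 -0.1283  0.0232]
```

View pics/p11.png

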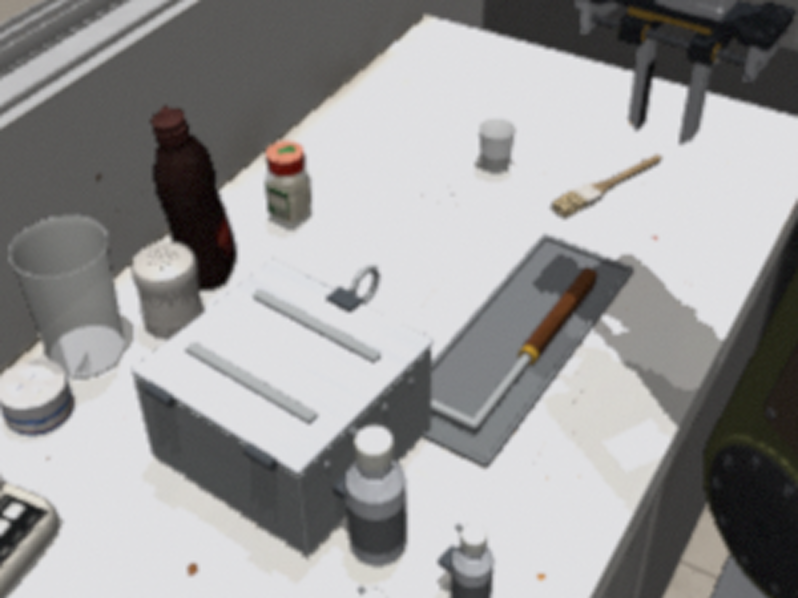

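p11 shows the flap shut, the cap up at (375,440), and the pole flat in its tray at (560,310) with the hook at (470,420). The bystanders haven't moved. Handing in.

```bash
python3 -c "
from plant import robot
print(robot.finish_job())"
```

```text
the job is handed in; nothing more can be done
None
```

The job is handed in: both moulds are nested in the holder, the flap was swung shut with the hook pole, the spray cap was pushed fully down and sprang back, and the pole lies flat in its tray (set back once after it was knocked), hook at the same end.

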